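Prop open the lid of the sample box

ROBOT

A 6-joint arm with a two-finger parallel gripper is mounted at the origin on a cart in front of the work surface, level with it; the furniture and walls round the work are solid. World frame = base frame: x ahead of the robot, y to its left, z up, the work surface at z = 0. Lengths are in m, angles in rad, forces in N, time in s.
With the tool pointing down it reaches from about 0.35 to 0.975 m from the base axis. Payload 4.9 kg.
Tool frame: the origin (TCP) lies at the very end of the fingers, on their centre line; the grasp point (between the pads) lies 19 mm behind it; z points along the fingers, y is the direction in which the jaws open and shut (so a half turn about z gives the same grasp; the last joint's range is limited). The gripper opens to 85 mm and grips with 20 to 120 N. Pads are 22 mm wide; open, the fingers measure 114 mm over their backs; the gripper's body (76 mm by 85 mm) begins 54 mm behind the grasp point. The pads swing forward as they close: fully open they stand 13 mm farther back than shut.
Start: joints at [-1.382, 0.053, 1.613, -0, 1.476, -0.119], TCP at [0.189, -0.596, 0.231] pointing down, gripper open.
Joint ranges: [-3.01, 3.01], [-1.01, 2.22], [0.06, 2.58], [-1.02, 4.17], [0.09, 2.62], [-3.14, 3.14]. Speed limits (rad/s): [2.57, 2.57, 3.14, 3.14, 3.14, 3.14].

INTERFACE

Orientations are given as a unit quaternion [w, x, y, z].
In Python, from plant import monitor, eyes, manip gives the robot as it stands.
- The arm moves only by the tool step_arm, never from a script. Its argument "motion" is a list of rows, each a list of 7 numbers: the shift along the world's x, y, z scaled (see below), then the turn, a rotation vector about the world's x, y, z scaled (see below), then the closure in counts, from 0 (fully open) to 255 (shut). In form: [[x, y, z, ax, ay, az, grip], ...]. A call has 1 to 10 rows; each row is the pose to reach, as a shift and turn from the pose commanded when the call began; what a row does not reach only later rows make up. The controller multiplies each number of a shift by 0.5 m and each number of a turn by 1.5 rad. A row lasts 1/10 s, in which the tool goes at most 50 mm and 8.59 degrees, less where a joint would pass 70% of its speed; a pose out of reach is approached as far as the arm can. A call with a number of a shift or a turn outside -1 to 1 is refused whole. A call with a gripper value outside its range is refused whole. The fingers move at their own pace and stop on an object; the grip force is fixed at half the most. Time passes only in rows, so rows that repeat a pose let the fingers close. It gives the time, the measured TCP pose, the force and the opening at its end, in the units of the state.
- monitor.state(): the state, without advancing time (a new reading comes with each control period).
- eyes.grab_frame(name): name is "scene" or "top"; returns a dict with "pixels" (480x640x3 uint8, red, green, blue), "mtx" (3x3 intrinsics, pixels), "rvec" (rotation vector, rad) and "tvec" (3), from world to camera coordinates, as OpenCV has them. Camera axes: x right, y down, z forward; pixel columns grow to the right and rows downward; lengths in m; the calibration is good to about 2 mm. A picture is of the moment at which its call begins. There is no depth.
- manip.job_done(): hands the job in, once; it reports no verdict.
Trained networks look in the newest picture that a camera, given by its name, has taken for a name from the list of things; names that differ only in an ending like _2 or _b are one class to them, and where a whole thing is asked for, a point or a joint stands for the part that bears it (a point fixed in the world has none). Each returns a list of dicts, best first, with "p" (0 to 1); they miss things now and then, are a little off and sometimes report something else, mostly with a low value. They report only what shows in the picture. A call takes as long as a camera call.
- eyes.look_for(name, camera): "box" ([centre column, centre row, width, height] in pixels, round what is visible of it).
- eyes.pinpoint(name, camera): "uv" ([column, row] in pixels: a listed point, or the origin of a listed thing).
The state is a dict: "time": time; "joint_pos": joint angles; "joint_vel": joint speeds; "joint_efforts": joint torques, N m; "tool_pos": TCP position; "tool_rot": TCP orientation; "contact_force": force on the tool from outside, world axes, zero at the start; "ft_torque": the same for the moment, N m; "gripper_width": opening from 0.0 (shut) to 1.0 (fully open).
Only numpy, scipy, OpenCV 4.12 (cv2) and the standard library are available. Lean on these libraries where they do the work, as an engineer would, in place of code of your own. Each camera call takes 0.05 s, during which the arm holds its last target.

TASK

Open the blue sample box and prop its lid: lift the lid by its handle until it leans back by itself, swing the prop rod by its red cross-bar up out of its clip at the box's right side until it stands upright, then bring the lid forward and lower it gently, without letting it drop, until it rests on the rod with the rod's ball seated in the notch of the lid's keeper. Let go of everything and leave the cups in the box and the other things on the bench where they are.

Things in the scene. Friction and masses are not known exactly. Their poses are not given: they have to be found in the camera images.
- sample_box: Blue open-topped box with a white lid, fixed to the bench, 150 mm deep (its x), 200 mm wide (its y), rim 110 mm above the bench. Origin: centre of its underside, on the bench; its +x points away from the robot towards the lid's hinge, its +y to the left, z up. Yaw varies.
- lid_hinge_line (a point): Middle of the lid's hinge axis on the box's far upper edge: (75, 0, 112) mm in the box's frame; the axis runs along the box's y.
- lid (a joint): Lid angle in rad: 0 shut, grows as the front edge is lifted; 1.57 upright; 1.80 end stop, leaning back, where it stays when let go. Falls shut from below about 1.5; the hinge is free. Resting on the rod in the keeper: 0.87. The lid is 26 mm thick, 204 mm wide, its front edge 152 mm from the hinge, 0.25 to 0.5 kg.
- handle (a point): Centre of the round steel handle bar in front of the lid: 10 mm thick, 110 mm long, along the box's y, held at both ends, 35 mm clear of the lid's front edge. 192 mm from the hinge axis along the lid and 12 mm above that axis with the lid shut: then at (-117, 0, 124) mm in the box's frame. Moves with the lid.
- prop (a joint): Prop rod angle in rad. 0 = lying in its open-topped black clip beside the rim, pointing to the box's front (-x); grows as its free end swings up; 1.57 = upright; more = leaning over towards the hinge, up to 2.7. Pivot friction (0.035 N m) keeps it where it is left. Seated in the notch it reads 1.48.
- prop_pivot (a point): Pivot of the prop rod on the box's right (-y) side: (29, -116, 134) mm in the box's frame; the axis runs along the box's y.
- prop_grip (a point): Middle of the red grip on the rod's cross-bar. The cross-bar sticks out sideways from the rod, along the box's -y (parallel to the pivot axis), 75 mm from the pivot; its round red grip is 12 mm thick and 46 mm long, its middle 37 mm outside the rod's plane and 53 mm from the box's side wall, free all round. The rod itself is 8 mm thick.
- prop_end (a point): Centre of the ball (11 mm diameter) at the rod's free end, 107.5 mm from the pivot.
- notch (a point): Where the ball's centre lies when seated in the keeper; moves with the lid: 135 mm from the hinge axis along the lid, 40 mm above that axis (lid shut), in the plane in which the rod swings. A ball meeting the roof up to 40 mm on the hinge side slides into the notch under the lid's weight; more than about 8 mm towards the handle it can miss and the lid falls past.
- keeper (a point): Middle of the roof plate of the keeper, a steel bracket, 59 mm long, 26 mm wide, sticking out beside the lid's right edge and moving with it. The roof plate, on whose underside the ball bears, runs 50 mm from the notch towards the hinge; at its front (handle) end is a slanted stop wall 15 mm deep. The notch is the corner of the two.
- cup_yellow: Yellow-lidded specimen cup, 65 mm wide and 64 mm tall, standing inside the box. Origin: centre of its underside. Bystander: leave it where it is.
- cup_red: Red-lidded specimen cup, 65 mm wide and 64 mm tall, standing inside the box. Origin: centre of its underside. Bystander: leave it where it is.
- reagent_a: Brown bottle with a black cap, 56 mm wide, 116 mm tall, left of the box. Origin: centre of its underside. Bystander: leave it where it is.
- reagent_b: White bottle with a blue cap, 48 mm wide, 98 mm tall, left of the box. Origin: centre of its underside. Bystander: leave it where it is.
- lab_timer: Small white timer lying flat, 64 x 64 x 18 mm, left of the box. Origin: centre of its underside. Bystander: leave it where it is.
- marker_red: Red marker pen lying down, 133 mm long, right of the box. Origin: centre of its underside. Bystander: leave it where it is.
- bench_pad: Dark red spiral notebook lying flat, 148 x 109 x 15 mm, right of the box. Origin: centre of its underside. Bystander: leave it where it is.
- tape_roll: Roll of brown tape lying flat, 94 mm wide, 48 mm tall, right of the box. Origin: centre of its underside. Bystander: leave it where it is.

How it is judged:
By the outcome, as a careful person would: the job done as asked, in the order asked, and still so for the second after the job is handed in, with the robot touching nothing.
It also fails if it takes over 59 s, if anything falls off the work surface, if the arm or the gripper's body presses on something with over 40 N, if the wrist force passes 120 N, or if a joint passes its speed limit or range.

## Working session

There is one attempt and no reset: what is moved stays moved. The work goes in short steps, Python scripts to look and compute and a tool call to move; the robot and the scene stay as the last step left them, time stands still between calls to the robot, and variables do not carry over. Pictures are saved under pics/ and viewed, and the job is handed in when it is done.

Besides the shell and the picture viewer there is one more tool, called after ">>>" as a command line: name --pt "numbers of a row" for each row, then --argument value for the rest. step_arm: Moves the arm, as the interface text tells. Its arguments: {"type":"object","properties":{"motion":{"type":"array","items":{"type":"array","items":{"type":"number"}}}},"required":["motion"]}

```bash
ls; mkdir -p pics
python3 - <<'E'
from plant import monitor, eyes, manip
import cv2,numpy as np
print(monitor.state())
for c in ["scene","top"]:
    f=eyes.grab_frame(c)
    cv2.imwrite(f"pics/{c}0.png",f["pixels"][:,:,::-1])
    R=cv2.Rodrigues(np.array(f["rvec"],float))[0]
    print(c,np.round(f["mtx"],1).tolist(),(-R.T@np.array(f["tvec"])).round(3).tolist(),R[2].round(2).tolist())
    for n in ["sample_box","lid_hinge_line","handle","prop_pivot","prop_grip","prop_end","notch","keeper"]:
        r=eyes.pinpoint(n,c); print(c,n,[(np.round(d["uv"],1).tolist(),round(d["p"],2)) for d in r[:2]])
E
```

```text
pics
{'time': 0.0, 'joint_pos': array([-1.38199326e+00,  5.33795153e-02,  1.61431969e+00,  1.17007636e-05,
        1.47601506e+00, -1.18983652e-01]), 'joint_vel': array([-0.00053081,  0.00079924,  0.00057915,  0.00059933, -0.00126753,
        0.0001319 ]), 'joint_efforts': array([ 1.27907384e-03, -3.93680906e+01, -3.70172703e+01, -1.04534425e-05,
        7.00729986e-03,  2.21043365e-05]), 'tool_pos': array([ 0.18923647, -0.59499358,  0.23003364]), 'tool_rot': array([-1.06036296e-03,  9.88181299e-01,  1.53285992e-01, -3.12049227e-05]), 'contact_force': array([-0.22721077,  0.23610532,  0.78669248]), 'ft_torque': array([-0.04737253,  0.00225636, -0.02478685]), 'gripper_width': 0.996784642443288}
scene [[478.6, 0.0, 330.6], [0.0, 478.6, 251.8], [0.0, 0.0, 1.0]] [-0.259, 0.788, 0.627] [0.63, -0.65, -0.42]
scene sample_box [([315.3, 284.8], 0.79), ([353.7, 253.2], 0.39)]
scene lid_hinge_line [([292.2, 242.5], 0.81)]
scene handle [([351.5, 255.2], 0.96)]
scene prop_pivot [([335.5, 220.2], 0.88)]
scene prop_grip [([367.8, 226.4], 0.43)]
scene prop_end [([365.4, 236.4], 0.63), ([195.6, 330.7], 0.31)]
scene notch [([356.7, 225.3], 0.91)]
scene keeper [([353.8, 223.1], 0.79)]
top [[482.4, 0.0, 320.8], [0.0, 482.4, 233.6], [0.0, 0.0, 1.0]] [0.338, 0.012, 1.374] [0.13, -0.01, -0.99]
top sample_box [([321.0, 220.9], 0.79)]
top lid_hinge_line []
top handle [([323.8, 254.7], 0.71)]
top prop_pivot [([364.1, 193.6], 0.85)]
top prop_grip [([384.4, 220.1], 0.66)]
top prop_end [([370.0, 236.1], 0.58), ([204.8, 204.6], 0.26)]
top notch [([369.6, 230.5], 0.82), ([319.3, 220.3], 0.4)]
top keeper [([368.4, 219.9], 0.62)]
```

View pics/scene0.png

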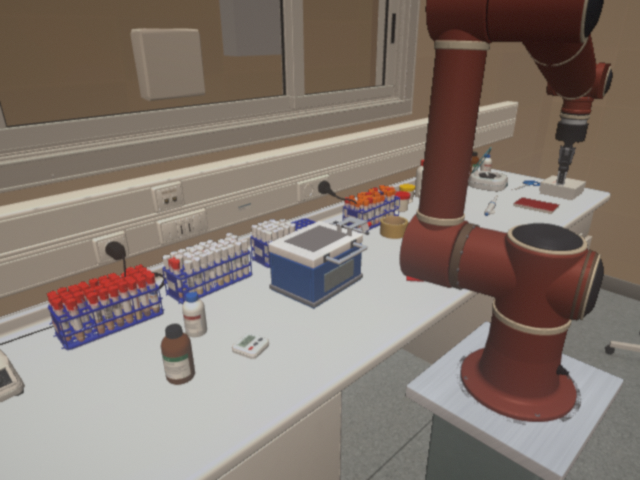

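View pics/top0.png

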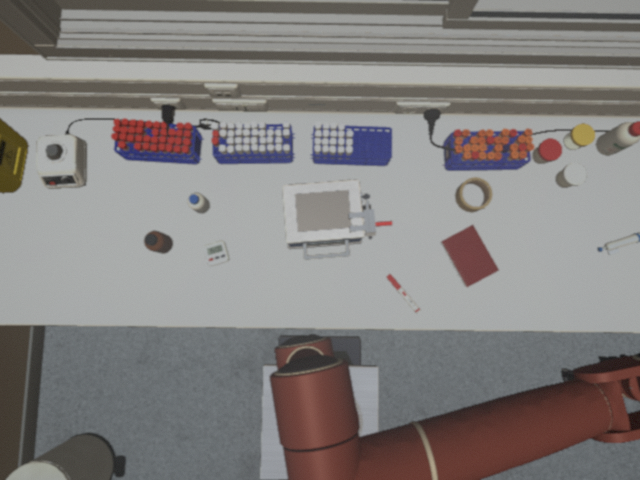

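```bash
cat > h.py <<'E'
from plant import monitor, eyes, manip
import cv2,numpy as np
from scipy.optimize import least_squares
from scipy.spatial.transform import Rotation as Rn
def cam(f): return np.array(f["mtx"],float),np.array(f["rvec"],float),np.array(f["tvec"],float)
def proj(c,p): return cv2.projectPoints(np.array(p,float).reshape(-1,3),c[1],c[2],c[0],None)[0].reshape(-1,2)
def tri(cs,us):
    P=[c[0]@np.c_[cv2.Rodrigues(c[1])[0],c[2]] for c in cs]
    X=cv2.triangulatePoints(P[0],P[1],np.array(us[0],float).reshape(2,1),np.array(us[1],float).reshape(2,1)).ravel()
    return X[:3]/X[3]
E
python3 - <<'E'
from h import *
names=["lid_hinge_line","handle","prop_pivot","prop_grip","prop_end","notch","keeper","sample_box"]
box=dict(lid_hinge_line=(75,0,112),handle=(-117,0,124),prop_pivot=(29,-116,134),prop_grip=(-46,-153,134),prop_end=(-78.5,-116,134),notch=(-60,-116,152),sample_box=(0,0,0))
C={};U={}
for c in ["scene","top"]:
    f=eyes.grab_frame(c);C[c]=cam(f)
    for n in names:
        r=eyes.pinpoint(n,c)
        if r: U[c,n]=r[0]["uv"]
for n in names:
    if ("scene",n) in U and ("top",n) in U: print(n,tri([C["scene"],C["top"]],[U["scene",n],U["top",n]]).round(4))
ks=[k for k in U if k[1] in box]
def w(q,b): 
    b=np.array(b)/1000; c,s=np.cos(q[3]),np.sin(q[3]); return np.array([q[0]+c*b[0]-s*b[1],q[1]+s*b[0]+c*b[1],q[2]+b[2]])
def res(q): return np.concatenate([proj(C[k[0]],w(q,box[k[1]]))[0]-U[k] for k in ks])
s=least_squares(res,[0.5,0,0,0],loss="soft_l1",f_scale=1.5)
print(s.x.round(4)); 
for k,r in zip(ks,res(s.x).reshape(-1,2)): print(k,r.round(1))
E
```

```text
lid_hinge_line [0.6342 0.0089 0.1091]
handle [ 0.4435 -0.0055  0.1257]
prop_pivot [ 0.5998 -0.1039  0.1402]
prop_grip [ 0.5298 -0.1606  0.1305]
prop_end [ 0.5015 -0.1187  0.12  ]
notch [ 0.5181 -0.1218  0.1497]
keeper [ 0.5324 -0.1168  0.1585]
sample_box [ 0.5762  0.0009 -0.0026]
[ 0.5639  0.0032 -0.0014  0.099 ]
('scene', 'lid_hinge_line') [-0.9 -0.7]
('scene', 'handle') [-1.9  0.2]
('scene', 'prop_pivot') [-0.2  1.6]
('scene', 'prop_grip') [-5.8 -0.6]
('scene', 'prop_end') [ 0.8 -4.1]
('scene', 'notch') [1.  0.4]
('scene', 'sample_box') [0.3 1.2]
('top', 'lid_hinge_line') [-1.1 -2.2]
('top', 'handle') [ 2.  -0.3]
('top', 'prop_pivot') [ 2.1 -0.7]
('top', 'prop_grip') [-0.6  1.2]
('top', 'prop_end') [1.5 1.7]
('top', 'notch') [-2.1 -0. ]
('top', 'sample_box') [0.5 5.7]
```

Run:
```python
from h import *
q=[0.5639,0.0032,-0.0014,0.099]
def w(q,b): 
    b=np.array(b)/1000; c,s=np.cos(q[3]),np.sin(q[3]); return np.array([q[0]+c*b[0]-s*b[1],q[1]+s*b[0]+c*b[1],q[2]+b[2]])
for c,(x0,y0,x1,y1) in dict(scene=(260,200,390,310),top=(270,165,400,275)).items():
    f=eyes.grab_frame(c);im=f["pixels"][:,:,::-1].copy();K=6
    im=cv2.resize(im[y0:y1,x0:x1],None,fx=K,fy=K,interpolation=cv2.INTER_CUBIC)
    cv2.imwrite(f"pics/{c}_raw.png",im)
    def L(a,b,col):
        p=proj(cam(f),[w(q,a),w(q,b)]); p=((p-[x0,y0]+.5)*K).astype(int); cv2.line(im,tuple(map(int,p[0])),tuple(map(int,p[1])),col,1,cv2.LINE_AA)
    for a,b in [((75,102,124),(75,-102,124)),((75,102,124),(-77,102,124)),((75,-102,124),(-77,-102,124)),((-77,102,124),(-77,-102,124)),((-75,100,0),(-75,-100,0)),((-75,100,0),(75,100,0))]: L(a,b,(0,255,0))
    L((-117,55,124),(-117,-55,124),(0,0,255))
    L((29,-116,134),(-78.5,-116,134),(255,0,255)); L((-46,-130,134),(-46,-176,134),(255,255,0))
    cv2.imwrite(f"pics/{c}_ov.png",im)
```

```text
(no output)
```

View pics/scene_ov.png

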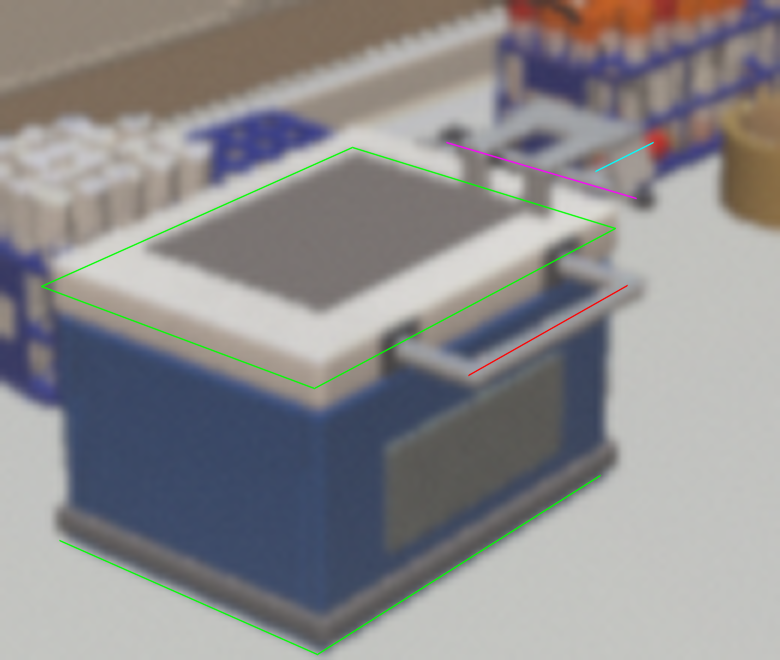

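View pics/top_ov.png

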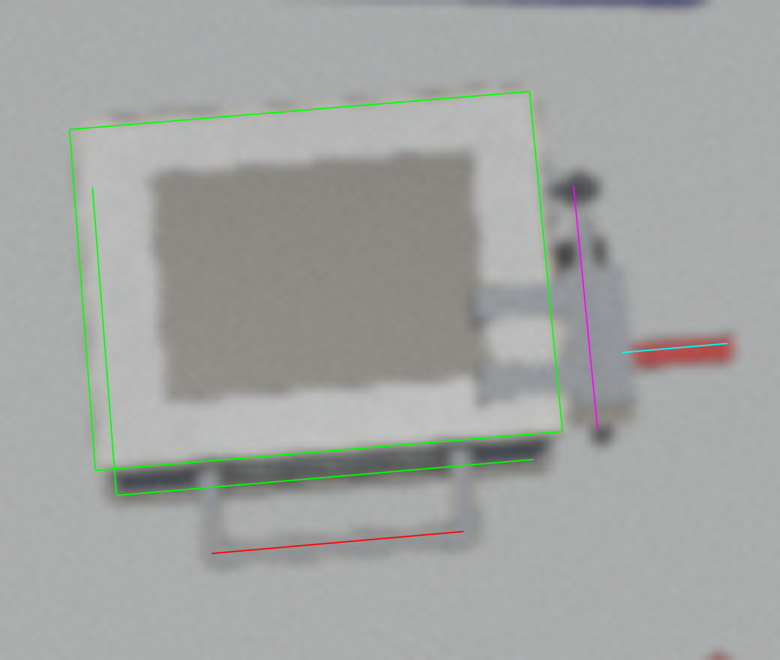

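View pics/top_raw.png

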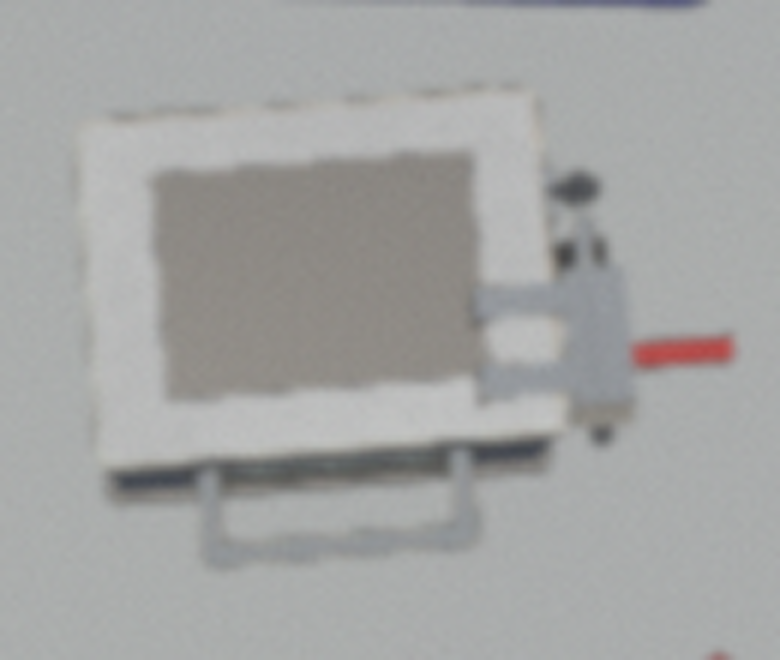

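```bash
cat >> h.py <<'E'
def w(q,b): 
    b=np.array(b)/1000; c,s=np.cos(q[3]),np.sin(q[3]); return np.array([q[0]+c*b[0]-s*b[1],q[1]+s*b[0]+c*b[1],q[2]+b[2]])
E
python3 - <<'E'
from h import *
S=[((-77,102,137),(318,360)),((-77,102,111),(318,408)),((75,102,137),(52,266)),((-117,52,124),(473,374)),((-117,-52,124),(634,288)),((29,-116,134),(453,135)),((-78.5,-116,134),(645,200)),((-46,-176,134),(664,141))]
T=[((-77,102,137),(100,470)),((75,102,137),(79,122)),((75,-102,137),(538,90)),((-77,-102,137),(566,432)),((-117,52,124),(214,553)),((-117,-52,124),(465,534)),((29,-116,134),(578,187)),((-78.5,-116,134),(601,434)),((-46,-130,134),(636,356)),((-46,-176,134),(733,348))]
cs=cam(eyes.grab_frame("scene"));ct=cam(eyes.grab_frame("top"))
def res(q):
    o=[]
    for c,l,o0 in((cs,S,(260,200)),(ct,T,(270,165))):
        p=proj(c,[w(q,a) for a,_ in l]); o.append((p-(np.array([b for _,b in l])/6-.5+o0)))
    return np.concatenate(o).ravel()
for fz in (0,1):
    s=least_squares((lambda q:res(q)) if not fz else (lambda q:res([q[0],q[1],0,q[3]])),[.56,0,0,.09],loss="soft_l1")
    print(s.x.round(4)); print(res(s.x).reshape(-1,2).round(1).tolist())
E
```

```text
[ 5.63e-01  2.00e-04 -1.60e-03  9.03e-02]
[[-0.0, -0.5], [0.1, 1.4], [-1.0, -1.6], [0.7, -0.3], [-0.7, 0.0], [0.3, 1.1], [-0.2, -0.2], [-0.5, 0.3], [-0.2, -0.4], [-0.6, 0.2], [0.3, -0.2], [0.8, -0.0], [1.4, 0.1], [-0.6, 0.2], [0.4, 0.6], [0.3, -0.1], [-1.3, 0.2], [0.1, 0.2]]
[ 0.5626  0.0006 -0.0044  0.0901]
[[0.0, 0.7], [0.1, 2.5], [-0.9, -0.5], [0.7, 0.8], [-0.7, 1.1], [0.3, 2.1], [-0.2, 0.8], [-0.5, 1.3], [-0.2, -0.1], [-0.7, 0.6], [0.1, 0.2], [0.6, 0.2], [1.3, 0.4], [-0.8, 0.5], [0.2, 0.9], [0.0, 0.2], [-1.6, 0.5], [-0.2, 0.5]]
```

```bash
cat >> h.py <<'E'
Q=[0.563,0.0004,-0.001,0.090]
BX=np.array([np.cos(Q[3]),np.sin(Q[3]),0]);BY=np.array([-np.sin(Q[3]),np.cos(Q[3]),0]);Z=np.array([0,0,1.])
def Rt(beta):
    y=np.cos(beta)*BX+np.sin(beta)*Z; d=np.sin(beta)*BX-np.cos(beta)*Z
    return np.c_[BY,y,d]   # tool axes as columns
def handle(th,off=0):
    return w(Q,(75+1000*(-.192*np.cos(th)+.012*np.sin(th)),off,112+1000*(.192*np.sin(th)+.012*np.cos(th))))
def grip(p,dy=0):
    return w(Q,(29-75*np.cos(p),-153+dy,134+75*np.sin(p)))
def now():
    s=monitor.state(); q=s["tool_rot"]; return np.array(s["tool_pos"]),Rn.from_quat([q[1],q[2],q[3],q[0]]),s
def rows(tg,ref=None):
    """tg: list of (pt, beta, depth past pt, counts)"""
    p0,R0,s=now()
    if ref is not None: p0,R0=ref
    for pt,b,dep,c in tg:
        R=Rt(b);p=pt+dep*R[:,2]
        v=np.r_[(p-p0)/.5,(Rn.from_matrix(R)*R0.inv()).as_rotvec()/1.5]
        print([float(x) for x in v.round(3)]+[c])
def st():
    p,R,s=now();print("t",round(s["time"],2),"pos",p.round(4),"F",s["contact_force"].round(1),"w",round(s["gripper_width"],3),"q",s["joint_pos"].round(2),"tilt",np.degrees(np.arcsin(R.as_matrix()[:,2]@BX)).round(1),"d",R.as_matrix()[:,2].round(3))
E
python3 - <<'E'
from h import *
B=np.radians(45)
print(handle(0)); rows([(handle(0)+[0,0,0.15],B,-.05,120),(handle(0),B,-.08,160),(handle(0),B,.015,160)])
E
```

```text
[ 0.44647353 -0.01011579  0.123     ]
[0.444, 1.165, 0.154, -0.312, -0.47, 0.852, 120]
[0.402, 1.161, -0.103, -0.312, -0.47, 0.852, 160]
[0.535, 1.173, -0.238, -0.312, -0.47, 0.852, 160]
```

>>> step_arm --pt "0.05 0.05 0.2 0 0 0.06 60" --pt "0.2 0.2 0.25 -0.03 -0.05 0.15 120" --pt "0.3 0.3 0.25 -0.06 -0.1 0.25 160" --pt "0.4 0.4 0.25 -0.1 -0.15 0.35 160" --pt "0.4 0.5 0.25 -0.15 -0.22 0.45 160" --pt "0.42 0.6 0.22 -0.2 -0.3 0.55 160" --pt "0.43 0.7 0.2 -0.25 -0.36 0.65 160" --pt "0.44 0.8 0.18 -0.28 -0.42 0.75 160" --pt "0.44 0.9 0.16 -0.31 -0.47 0.85 160" --pt "0.44 0.99 0.16 -0.31 -0.47 0.85 160"

```text
time: 3.0
tool_pos: [0.395, -0.2044, 0.3208]
tool_rot: [0.243, 0.663, 0.656, 0.267]
contact_force: [-0.1, -0.1, -0.0]
gripper_width: 0.372
```

Run:
```python
from h import *
B=np.radians(45)
st(); rows([(handle(0)+[0,0,0.12],B,-.06,160),(handle(0),B,-.06,160),(handle(0),B,.015,160)])
```

```text
t 3.0 pos [ 0.395  -0.2044  0.3208] F [-0.1 -0.1 -0. ] w 0.372 q [-1.05 -0.89  2.27  0.65  1.4  -1.03] tilt 42.3 d [ 0.673  0.027 -0.739]
[0.018, 0.381, -0.071, -0.022, -0.032, 0.058, 160]
[0.018, 0.381, -0.311, -0.022, -0.032, 0.058, 160]
[0.124, 0.39, -0.417, -0.022, -0.032, 0.058, 160]
```

Run:
```python
from h import *
B=np.radians(20)
rows([(handle(0)+[0,0,0.12],B,-.06,160),(handle(0),B,-.06,160),(handle(0),B,.015,160)])
```

```text
[0.062, 0.385, -0.043, -0.035, 0.258, 0.062, 160]
[0.062, 0.385, -0.283, -0.035, 0.258, 0.062, 160]
[0.113, 0.389, -0.424, -0.035, 0.258, 0.062, 160]
```

>>> step_arm --pt "0.03 0.1 -0.02 -0.01 0.08 0.02 165" --pt "0.05 0.19 -0.03 -0.02 0.16 0.04 165" --pt "0.062 0.28 -0.04 -0.035 0.258 0.06 165" --pt "0.062 0.385 -0.043 -0.035 0.258 0.062 165" --pt "0.062 0.385 -0.043 -0.035 0.258 0.062 165" --pt "0.062 0.385 -0.1 -0.035 0.258 0.062 165" --pt "0.062 0.385 -0.16 -0.035 0.258 0.062 165" --pt "0.062 0.385 -0.22 -0.035 0.258 0.062 165"

```text
time: 3.8
tool_pos: [0.426, -0.0133, 0.2107]
tool_rot: [0.118, 0.666, 0.726, 0.127]
contact_force: [-0.8, -0.2, -0.4]
gripper_width: 0.357
```

Run:
```python
from h import *
B=np.radians(20)
st(); rows([(handle(0),B,-.04,165),(handle(0),B,.015,165)])
for c in ["scene","top"]:
    f=eyes.grab_frame(c); x0,y0=(270,150) if c=="scene" else (260,160)
    im=f["pixels"][y0:y0+130,x0:x0+150,::-1]
    im=cv2.resize(im,None,fx=4,fy=4,interpolation=cv2.INTER_CUBIC); cv2.imwrite(f"pics/{c}1.png",im)
```

```text
t 3.8 pos [ 0.426  -0.0133  0.2107] F [-0.8 -0.2 -0.4] w 0.357 q [-0.29 -0.75  2.29  0.13  1.28 -0.39] tilt 19.9 d [ 0.34   0.028 -0.94 ]
[0.014, 0.004, -0.1, 0.001, -0.001, 0.003, 165]
[0.051, 0.007, -0.203, 0.001, -0.001, 0.003, 165]
```

View pics/scene1.png

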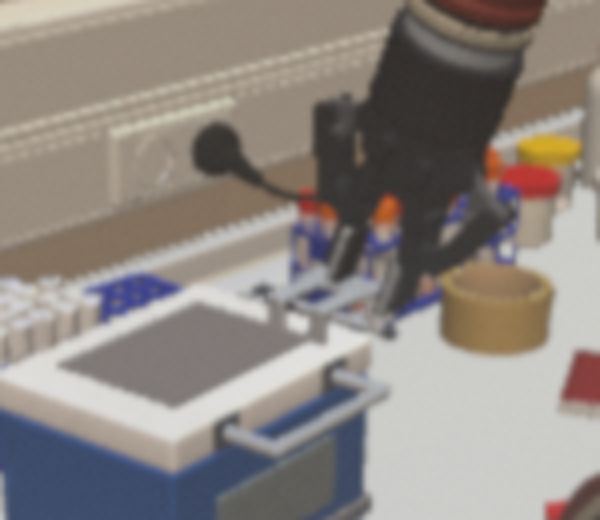

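View pics/top1.png

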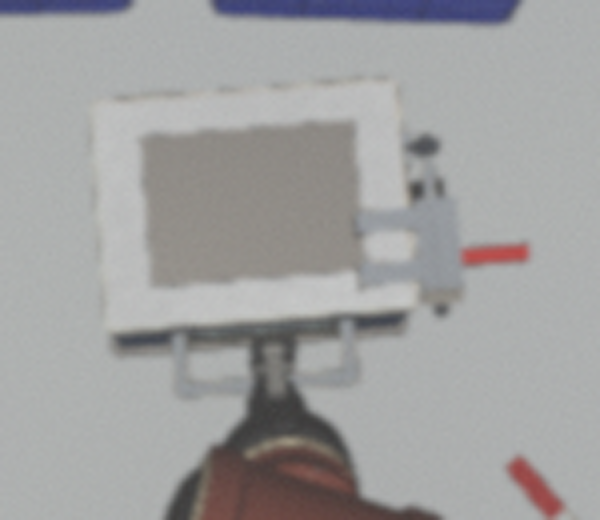

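The gripper hangs above the middle of the handle (top crop at about (272,370)), with its jaws across the bar. I'll go down now.

>>> step_arm --pt "0.014 0.004 -0.05 0 0 0 165" --pt "0.014 0.004 -0.1 0 0 0 165" --pt "0.022 0.005 -0.125 0 0 0 165" --pt "0.032 0.006 -0.15 0 0 0 165" --pt "0.042 0.006 -0.177 0 0 0 165" --pt "0.051 0.007 -0.203 0 0 0 165" --pt "0.051 0.007 -0.203 0 0 0 165"

```text
time: 4.6
tool_pos: [0.4514, -0.0105, 0.1095]
tool_rot: [0.116, 0.667, 0.725, 0.126]
contact_force: [-0.7, 0.6, 0.4]
gripper_width: 0.353
```

Run:
```python
from h import *
st(); print(handle(0)+.015*Rt(np.radians(20))[:,2])
```

```text
t 4.6 pos [ 0.4514 -0.0105  0.1095] F [-0.7  0.6  0.4] w 0.353 q [-0.26 -0.55  2.35  0.13  1.02 -0.4 ] tilt 19.8 d [ 0.337  0.028 -0.941]
[ 0.45158307 -0.00965469  0.10890461]
```

Close on the bar.

>>> step_arm --pt "0 0 0 0 0 0 200" --pt "0 0 0 0 0 0 225" --pt "0 0 0 0 0 0 255" --pt "0 0 0 0 0 0 255" --pt "0 0 0 0 0 0 255" --pt "0 0 0 0 0 0 255"

```text
time: 5.2
tool_pos: [0.4504, -0.0107, 0.1103]
tool_rot: [0.116, 0.667, 0.726, 0.126]
contact_force: [-8.1, -1.1, 2.7]
gripper_width: 0.094
```

Run:
```python
from h import *
st()
# arc relative to present grasp: keep measured offset
p,R,s=now(); e=p-(handle(0)+.015*Rt(np.radians(20))[:,2]); print(e)
B=np.radians(20)
rows([(handle(t)+0*e,B,.015,255) for t in np.arange(.04,.41,.04)])
```

```text
t 5.2 pos [ 0.4504 -0.0107  0.1103] F [-8.1 -1.1  2.7] w 0.094 q [-0.26 -0.56  2.35  0.13  1.03 -0.4 ] tilt 19.7 d [ 0.336  0.027 -0.941]
[-0.00115242 -0.00103801  0.00139022]
[0.004, 0.002, 0.013, 0.001, -0.003, 0.004, 255]
[0.005, 0.002, 0.028, 0.001, -0.003, 0.004, 255]
[0.008, 0.003, 0.043, 0.001, -0.003, 0.004, 255]
[0.011, 0.003, 0.058, 0.001, -0.003, 0.004, 255]
[0.015, 0.003, 0.073, 0.001, -0.003, 0.004, 255]
[0.019, 0.004, 0.088, 0.001, -0.003, 0.004, 255]
[0.024, 0.004, 0.102, 0.001, -0.003, 0.004, 255]
[0.029, 0.005, 0.117, 0.001, -0.003, 0.004, 255]
[0.035, 0.005, 0.131, 0.001, -0.003, 0.004, 255]
[0.042, 0.006, 0.145, 0.001, -0.003, 0.004, 255]
```

>>> step_arm --pt "0.0 0 0.012 0 0 0 255" --pt "0.001 0 0.027 0 0 0 255" --pt "0.004 0.001 0.041 0 0 0 255" --pt "0.007 0.001 0.056 0 0 0 255" --pt "0.011 0.001 0.071 0 0 0 255" --pt "0.015 0.002 0.086 0 0 0 255" --pt "0.02 0.002 0.1 0 0 0 255" --pt "0.025 0.003 0.115 0 0 0 255" --pt "0.031 0.003 0.129 0 0 0 255" --pt "0.038 0.004 0.143 0 0 0 255"

```text
time: 6.2
tool_pos: [0.4673, -0.009, 0.1806]
tool_rot: [0.114, 0.667, 0.726, 0.123]
contact_force: [-21.4, -5.0, 7.1]
gripper_width: 0.088
```

Run:
```python
from h import *
st()
B=np.radians(20)
print(handle(.4)+.015*Rt(B)[:,2])
rows([(handle(t)+[-.002,-.001,.0005],np.radians(b),.015,255) for t,b in zip(np.linspace(.45,.9,10),np.linspace(20,18,10))])
```

```text
t 6.2 pos [ 0.4673 -0.009   0.1806] F [-21.4  -5.    7.1] w 0.088 q [-0.24 -0.57  2.23  0.11  1.16 -0.36] tilt 19.3 d [ 0.329  0.026 -0.944]
[ 0.47133212 -0.00787246  0.18272566]
[0.013, 0.001, 0.022, 0.002, -0.009, 0.004, 255]
[0.023, 0.002, 0.039, 0.002, -0.006, 0.004, 255]
[0.033, 0.003, 0.055, 0.001, -0.003, 0.004, 255]
[0.045, 0.004, 0.07, 0.001, -0.001, 0.003, 255]
[0.057, 0.005, 0.085, 0.001, 0.002, 0.003, 255]
[0.069, 0.006, 0.099, 0.001, 0.004, 0.003, 255]
[0.083, 0.007, 0.113, 0.001, 0.007, 0.003, 255]
[0.097, 0.009, 0.126, 0.0, 0.009, 0.003, 255]
[0.112, 0.01, 0.138, 0.0, 0.012, 0.003, 255]
[0.127, 0.011, 0.149, -0.0, 0.015, 0.003, 255]
```

```bash
cat >> h.py <<'E'
def handle2(th,dr=.0045):
    a=-np.cos(th)*BX+np.sin(th)*Z
    return handle(th)+dr*a
E
python3 - <<'E'
from h import *
p,R,s=now()
rows([(handle2(t)+[0,-.001,0],np.radians(b),.015,255) for t,b in zip(np.linspace(.43,.88,10),np.linspace(20,18,10))],ref=(np.array([.4694,-.0087,.1818]),R))
E
```

```text
[0.001, -0.001, 0.016, 0.002, -0.009, 0.004, 255]
[0.011, 0.0, 0.033, 0.002, -0.006, 0.004, 255]
[0.021, 0.001, 0.05, 0.001, -0.003, 0.004, 255]
[0.032, 0.002, 0.066, 0.001, -0.001, 0.003, 255]
[0.044, 0.003, 0.081, 0.001, 0.002, 0.003, 255]
[0.057, 0.004, 0.096, 0.001, 0.004, 0.003, 255]
[0.07, 0.006, 0.11, 0.001, 0.007, 0.003, 255]
[0.085, 0.007, 0.123, 0.0, 0.009, 0.003, 255]
[0.099, 0.008, 0.136, 0.0, 0.012, 0.003, 255]
[0.115, 0.01, 0.148, -0.0, 0.015, 0.003, 255]
```

>>> step_arm --pt "0.001 0 0.016 0 0 0 255" --pt "0.011 0 0.033 0 0 0 255" --pt "0.021 0.001 0.05 0 0 0 255" --pt "0.032 0.002 0.066 0 0 0 255" --pt "0.044 0.003 0.081 0 0 0 255" --pt "0.057 0.004 0.096 0 0 0 255"

```text
time: 6.8
tool_pos: [0.4989, -0.0061, 0.2304]
tool_rot: [0.116, 0.667, 0.725, 0.126]
contact_force: [-5.0, 0.4, 0.3]
gripper_width: 0.086
```

Run:
```python
from h import *
st();p,R,s=now()
cmd=np.array([.4694,-.0087,.1818])+.5*np.array([.057,.004,.096]); print(cmd, p-cmd)
f=eyes.grab_frame("scene"); im=cv2.resize(f["pixels"][120:320,220:470,::-1],None,fx=3,fy=3,interpolation=cv2.INTER_CUBIC); cv2.imwrite("pics/scene2.png",im)
```

```text
t 6.8 pos [ 0.4989 -0.0061  0.2304] F [-5.   0.4  0.3] w 0.086 q [-0.22 -0.51  2.12  0.11  1.21 -0.33] tilt 19.8 d [ 0.337  0.028 -0.941]
[ 0.4979 -0.0067  0.2298] [0.0010242  0.00055647 0.00060011]
```

View pics/scene2.png

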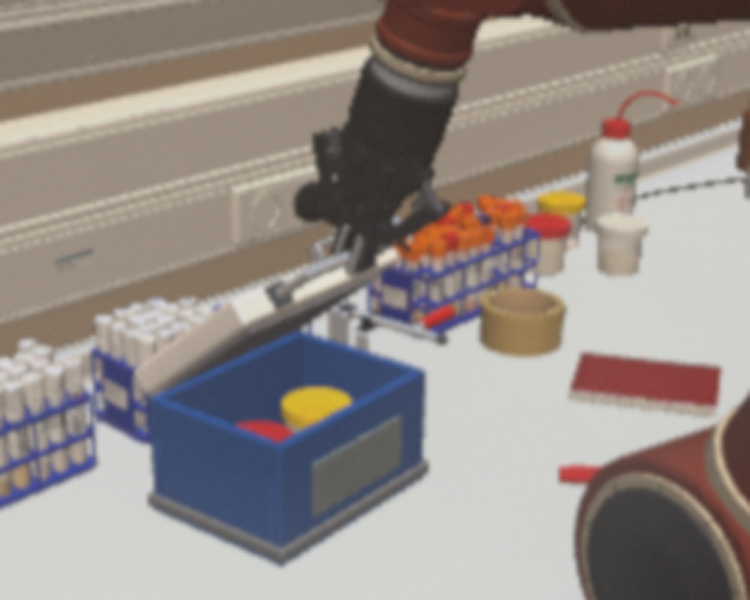

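The lid is lifting cleanly in the grip and the two cups are visible inside. I'll carry on along the arc.

Run:
```python
from h import *
p,R,s=now(); cmd=np.array([.4979,-.0067,.2298])
rows([(handle2(t)+[0,-.001,0],np.radians(20),.015,255) for t in np.linspace(.73,1.18,10)],ref=(cmd,R))
print()
rows([(handle2(t)+[0,-.001,0],np.radians(20),.015,255) for t in np.linspace(1.23,1.72,10)],ref=(handle2(1.18)+[0,-.001,0]+.015*Rt(np.radians(20))[:,2],R))
```

```text
[0.014, 0.002, 0.014, 0.0, -0.0, 0.004, 255]
[0.028, 0.003, 0.028, 0.0, -0.0, 0.004, 255]
[0.043, 0.004, 0.04, 0.0, -0.0, 0.004, 255]
[0.059, 0.006, 0.052, 0.0, -0.0, 0.004, 255]
[0.075, 0.007, 0.064, 0.0, -0.0, 0.004, 255]
[0.092, 0.009, 0.074, 0.0, -0.0, 0.004, 255]
[0.109, 0.01, 0.083, 0.0, -0.0, 0.004, 255]
[0.126, 0.012, 0.092, 0.0, -0.0, 0.004, 255]
[0.144, 0.013, 0.1, 0.0, -0.0, 0.004, 255]
[0.163, 0.015, 0.107, 0.0, -0.0, 0.004, 255]

[0.019, 0.002, 0.006, 0.0, -0.0, 0.004, 255]
[0.039, 0.004, 0.011, 0.0, -0.0, 0.004, 255]
[0.06, 0.005, 0.015, 0.0, -0.0, 0.004, 255]
[0.081, 0.007, 0.019, 0.0, -0.0, 0.004, 255]
[0.103, 0.009, 0.02, 0.0, -0.0, 0.004, 255]
[0.124, 0.011, 0.021, 0.0, -0.0, 0.004, 255]
[0.145, 0.013, 0.021, 0.0, -0.0, 0.004, 255]
[0.167, 0.015, 0.019, 0.0, -0.0, 0.004, 255]
[0.188, 0.017, 0.016, 0.0, -0.0, 0.004, 255]
[0.209, 0.019, 0.013, 0.0, -0.0, 0.004, 255]
```

>>> step_arm --pt "0.014 0.002 0.014 0 0 0 255" --pt "0.028 0.003 0.028 0 0 0 255" --pt "0.043 0.004 0.04 0 0 0 255" --pt "0.059 0.006 0.052 0 0 0 255" --pt "0.075 0.007 0.064 0 0 0 255" --pt "0.092 0.009 0.074 0 0 0 255" --pt "0.109 0.01 0.083 0 0 0 255" --pt "0.126 0.012 0.092 0 0 0 255" --pt "0.144 0.013 0.1 0 0 0 255" --pt "0.163 0.015 0.107 0 0 0 255"

```text
time: 7.85
tool_pos: [0.5812, 0.0016, 0.2835]
tool_rot: [0.117, 0.667, 0.725, 0.127]
contact_force: [-4.3, 2.9, 4.4]
gripper_width: 0.086
```

Run:
```python
from h import *
st();p,R,s=now()
cmd=np.array([.4979,-.0067,.2298])+.5*np.array([.163,.015,.107]); print(cmd, p-cmd)
```

```text
t 7.85 pos [0.5812 0.0016 0.2835] F [-4.3  2.9  4.4] w 0.086 q [-0.17 -0.31  1.88  0.09  1.23 -0.27] tilt 19.9 d [ 0.339  0.029 -0.94 ]
[0.5794 0.0008 0.2833] [0.00183869 0.00079041 0.00021657]
```

>>> step_arm --pt "0.019 0.002 0.006 0 0 0 255" --pt "0.039 0.004 0.011 0 0 0 255" --pt "0.06 0.005 0.015 0 0 0 255" --pt "0.081 0.007 0.019 0 0 0 255" --pt "0.103 0.009 0.02 0 0 0 255" --pt "0.124 0.011 0.021 0 0 0 255" --pt "0.145 0.013 0.021 0 0 0 255" --pt "0.167 0.015 0.019 0 0 0 255" --pt "0.183 0.017 0.017 0 0 0 255" --pt "0.2 0.018 0.015 0 0 0 255"

```text
time: 8.85
tool_pos: [0.6808, 0.0105, 0.2892]
tool_rot: [0.116, 0.667, 0.725, 0.127]
contact_force: [-1.7, 5.1, -1.2]
gripper_width: 0.088
```

Run:
```python
from h import *
st();p,R,s=now()
cmd=np.array([.5794,.0008,.2833])+.5*np.array([.2,.018,.015]); print(cmd, p-cmd)
for c in ["scene","top"]:
    f=eyes.grab_frame(c); x0,y0=(220,120) if c=="scene" else (220,100)
    cv2.imwrite(f"pics/{c}3.png",cv2.resize(f["pixels"][y0:y0+190,x0:x0+240,::-1],None,fx=3,fy=3,interpolation=cv2.INTER_CUBIC))
```

```text
t 8.85 pos [0.6808 0.0105 0.2892] F [-1.7  5.1 -1.2] w 0.088 q [-0.12 -0.06  1.66  0.07  1.21 -0.22] tilt 19.8 d [ 0.337  0.029 -0.941]
[0.6794 0.0098 0.2908] [ 0.00143035  0.00074017 -0.00160543]
```

View pics/scene3.png

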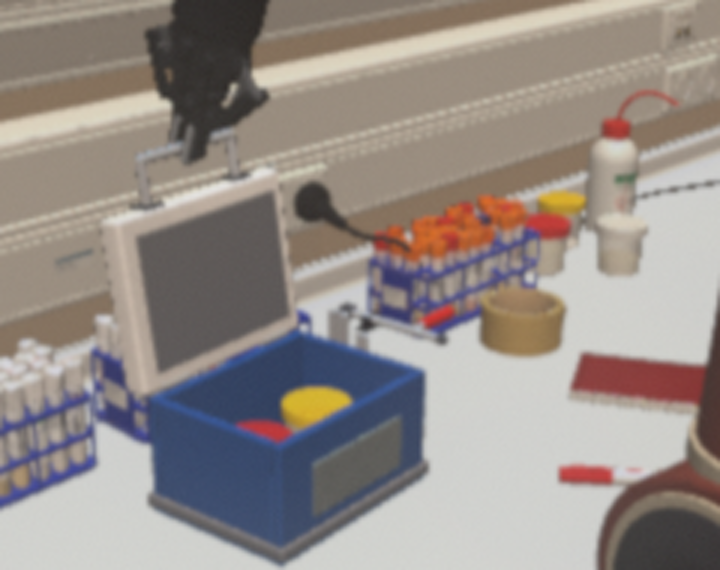

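View pics/top3.png

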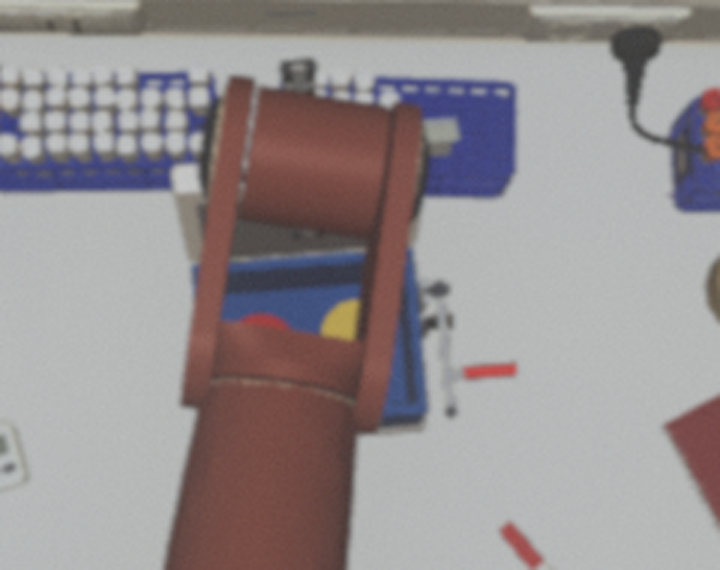

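>>> step_arm --pt "0.008 0.001 -0.002 0 0 0 255" --pt "0.016 0.001 -0.005 0 0 0 255" --pt "0.02 0.002 -0.006 0 0 0 255" --pt "0.02 0.002 -0.006 0 0 0 215" --pt "0.02 0.002 -0.006 0 0 0 180" --pt "0.02 0.002 -0.006 0 0 0 165" --pt "0.02 0.002 -0.006 0 0 0 165" --pt "0.015 0.002 0.009 0 0 0 165" --pt "-0.003 0.001 0.059 0 0 0 165" --pt "-0.024 0 0.12 0 0 0 165"

```text
time: 9.95
tool_pos: [0.6674, 0.01, 0.3491]
tool_rot: [0.116, 0.667, 0.725, 0.126]
contact_force: [0.7, 0.1, 0.2]
gripper_width: 0.354
```

Run:
```python
from h import *
st()
for c in ["scene"]:
    f=eyes.grab_frame(c); x0,y0=(220,120) if c=="scene" else (220,100)
    cv2.imwrite(f"pics/{c}4.png",cv2.resize(f["pixels"][y0:y0+190,x0:x0+240,::-1],None,fx=3,fy=3,interpolation=cv2.INTER_CUBIC))
g=grip(0);print(g)
rows([(g+[-.02,0,.2],0,.0,165),(g+[0,0,.1],0,0,165),(g,0,.012,165)])
```

```text
t 9.95 pos [0.6674 0.01   0.3491] F [0.7 0.1 0.2] w 0.354 q [-0.13 -0.11  1.6   0.07  1.31 -0.22] tilt 19.7 d [ 0.336  0.028 -0.942]
[ 0.53093759 -0.15611518  0.133     ]
[-0.316, -0.332, -0.051, -0.019, 0.236, 0.004, 165]
[-0.276, -0.332, -0.251, -0.019, 0.236, 0.004, 165]
[-0.276, -0.332, -0.475, -0.019, 0.236, 0.004, 165]
```

View pics/scene4.png

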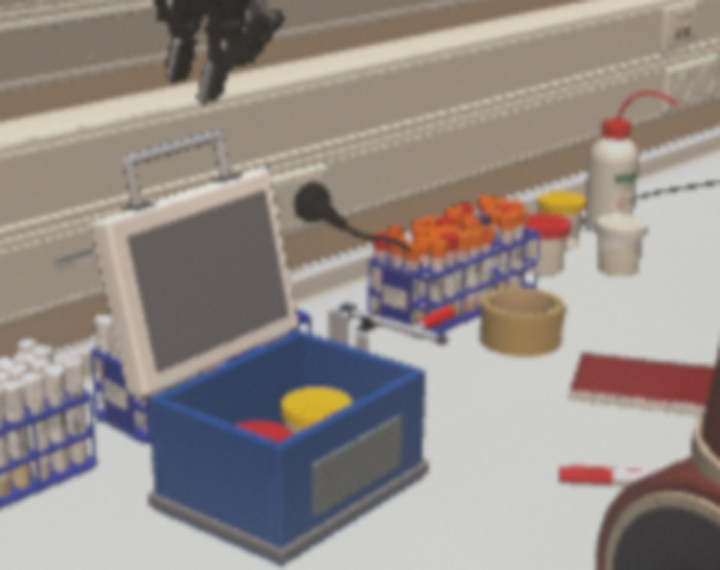

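Run:
```python
from h import *
cs={};U={}
ims=[]
for c,(x0,y0) in dict(scene=(320,200),top=(340,170)).items():
    f=eyes.grab_frame(c);cs[c]=cam(f)
    im=cv2.resize(f["pixels"][y0:y0+80,x0:x0+80,::-1],None,fx=7,fy=7,interpolation=cv2.INTER_CUBIC)
    cv2.imwrite(f"pics/{c}5.png",im)
    print(c,proj(cs[c],[grip(0),w(Q,(29,-116,134)),w(Q,(-78.5,-116,134))]).round(1).tolist())
    for n in ["prop_pivot","prop_grip","prop_end"]:
        r=eyes.pinpoint(n,c)
        if r: U[c,n]=r[0]["uv"]; print(c,n,np.round(r[0]["uv"],1),round(r[0]["p"],2))
for n in ["prop_pivot","prop_grip","prop_end"]:
    if ("scene",n) in U and ("top",n) in U: print(n,tri([cs["scene"],cs["top"]],[U["scene",n],U["top",n]]).round(4))
```

```text
scene [[364.9, 225.5], [335.3, 222.9], [366.7, 232.4]]
scene prop_pivot [334.9 221. ] 0.81
scene prop_grip [364.8 225.3] 0.66
scene prop_end [365.1 234.9] 0.57
top [[382.9, 223.3], [366.2, 196.2], [369.9, 236.7]]
top prop_pivot [365.9 193.5] 0.83
top prop_grip [202.3 204.6] 0.75
top prop_end [369.4 233.3] 0.77
prop_pivot [ 0.6068 -0.1126  0.1378]
prop_grip [0.4238 0.1951 0.3256]
prop_end [ 0.504  -0.1231  0.1231]
```

View pics/scene5.png

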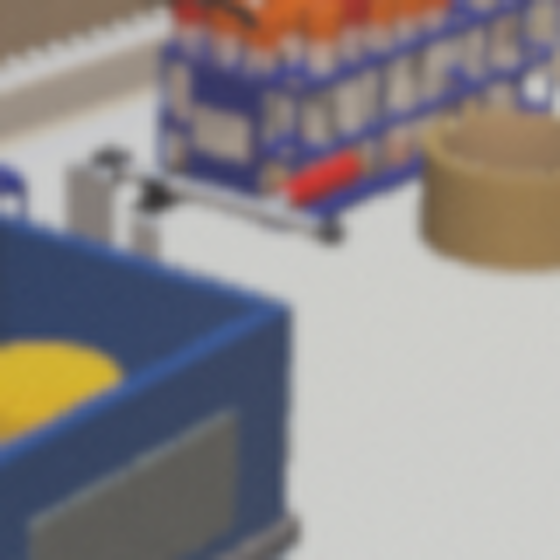

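View pics/top5.png

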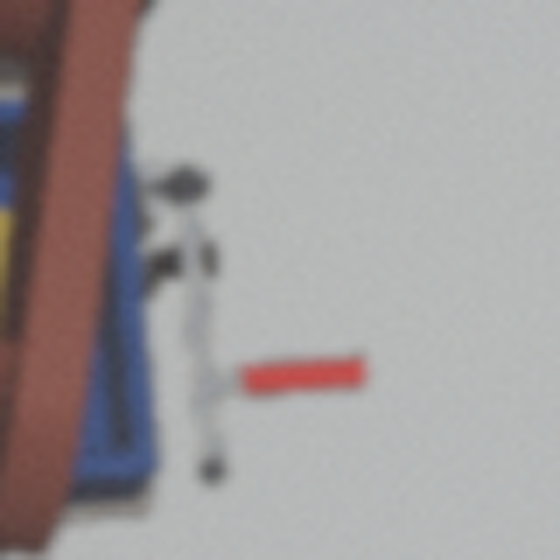

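>>> step_arm --pt "-0.08 -0.04 0 -0.01 0.08 0 165" --pt "-0.16 -0.1 0 -0.015 0.16 0 165" --pt "-0.22 -0.18 -0.02 -0.019 0.236 0.004 165" --pt "-0.26 -0.26 -0.08 -0.019 0.236 0.004 165" --pt "-0.276 -0.332 -0.15 -0.019 0.236 0.004 165" --pt "-0.276 -0.332 -0.23 -0.019 0.236 0.004 165" --pt "-0.276 -0.332 -0.27 -0.019 0.236 0.004 165" --pt "-0.276 -0.332 -0.27 -0.019 0.236 0.004 165"

```text
time: 11.2
tool_pos: [0.5276, -0.1552, 0.2095]
tool_rot: [-0.008, 0.675, 0.738, -0.004]
contact_force: [-0.0, -0.4, -0.3]
gripper_width: 0.349
```

Run:
```python
from h import *
st()
for c,(x0,y0) in dict(scene=(300,140),top=(320,160)).items():
    f=eyes.grab_frame(c)
    cv2.imwrite(f"pics/{c}6.png",cv2.resize(f["pixels"][y0:y0+110,x0:x0+110,::-1],None,fx=5,fy=5,interpolation=cv2.INTER_CUBIC))
g=grip(0)
rows([(g,0,-.05,165),(g,0,.015,165)])
```

```text
t 11.2 pos [ 0.5276 -0.1552  0.2095] F [-0.  -0.4 -0.3] w 0.349 q [-0.42 -0.1   1.8  -0.    1.46 -0.51] tilt -1.0 d [-0.017  0.005 -1.   ]
[0.001, -0.001, -0.064, -0.001, -0.006, 0.0, 165]
[0.001, -0.001, -0.194, -0.001, -0.006, 0.0, 165]
```

View pics/scene6.png

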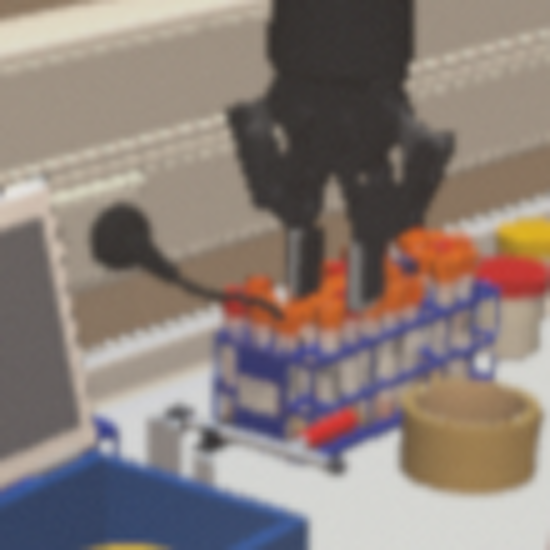

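View pics/top6.png

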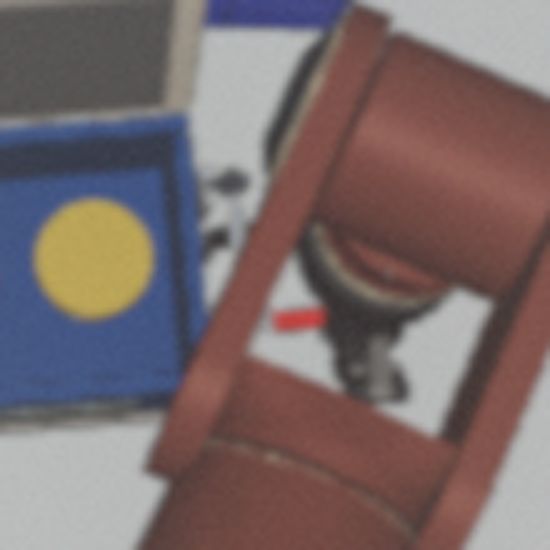

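>>> step_arm --pt "0.001 -0.001 -0.05 0 -0.006 0 165" --pt "0.001 -0.001 -0.09 0 -0.006 0 165" --pt "0.001 -0.001 -0.13 0 -0.006 0 165" --pt "0.001 -0.001 -0.165 0 -0.006 0 165" --pt "0.001 -0.001 -0.194 0 -0.006 0 165" --pt "0.001 -0.001 -0.194 0 -0.006 0 210" --pt "0.001 -0.001 -0.194 0 -0.006 0 255" --pt "0.001 -0.001 -0.194 0 -0.006 0 255" --pt "0.001 -0.001 -0.194 0 -0.006 0 255" --pt "0.001 -0.001 -0.194 0 -0.006 0 255"

```text
time: 12.3
tool_pos: [0.5305, -0.1562, 0.1186]
tool_rot: [-0.001, 0.675, 0.738, 0.0]
contact_force: [-5.9, 2.7, 0.8]
gripper_width: 0.113
```

Run:
```python
from h import *
st();g=grip(0); print(g-[0,0,.015])
for c,(x0,y0) in dict(scene=(300,140)).items():
    f=eyes.grab_frame(c)
    cv2.imwrite(f"pics/{c}7.png",cv2.resize(f["pixels"][y0:y0+110,x0:x0+110,::-1],None,fx=5,fy=5,interpolation=cv2.INTER_CUBIC))
st()
p,R,s=now()
rows([(grip(t),0,.015,255) for t in np.arange(.08,.81,.08)],ref=(g-[0,0,.015],Rn.from_matrix(Rt(0))))
rows([(grip(t),0,.015,255) for t in np.linspace(.88,1.62,10)],ref=(grip(.8)-[0,0,.015],Rn.from_matrix(Rt(0))))
```

```text
t 12.3 pos [ 0.5305 -0.1562  0.1186] F [-5.9  2.7  0.8] w 0.113 q [-0.42 -0.02  1.88  0.    1.28 -0.51] tilt -0.0 d [-0.001  0.001 -1.   ]
[ 0.53093759 -0.15611518  0.118     ]
t 12.35 pos [ 0.5305 -0.1562  0.1187] F [-6.   1.3  0.8] w 0.114 q [-0.42 -0.02  1.88  0.    1.28 -0.51] tilt -0.0 d [-0.001  0.001 -1.   ]
[0.0, 0.0, 0.012, 0.0, 0.0, 0.0, 255]
[0.002, 0.0, 0.024, 0.0, 0.0, 0.0, 255]
[0.004, 0.0, 0.036, 0.0, 0.0, 0.0, 255]
[0.008, 0.001, 0.047, 0.0, 0.0, 0.0, 255]
[0.012, 0.001, 0.058, 0.0, 0.0, 0.0, 255]
[0.017, 0.002, 0.069, 0.0, 0.0, 0.0, 255]
[0.023, 0.002, 0.08, 0.0, 0.0, 0.0, 255]
[0.03, 0.003, 0.09, 0.0, 0.0, 0.0, 255]
[0.037, 0.003, 0.099, 0.0, 0.0, 0.0, 255]
[0.045, 0.004, 0.108, 0.0, 0.0, 0.0, 255]
[0.009, 0.001, 0.008, 0.0, 0.0, 0.0, 255]
[0.019, 0.002, 0.015, 0.0, 0.0, 0.0, 255]
[0.029, 0.003, 0.022, 0.0, 0.0, 0.0, 255]
[0.04, 0.004, 0.028, 0.0, 0.0, 0.0, 255]
[0.051, 0.005, 0.033, 0.0, 0.0, 0.0, 255]
[0.063, 0.006, 0.037, 0.0, 0.0, 0.0, 255]
[0.075, 0.007, 0.039, 0.0, 0.0, 0.0, 255]
[0.087, 0.008, 0.041, 0.0, 0.0, 0.0, 255]
[0.099, 0.009, 0.042, 0.0, 0.0, 0.0, 255]
[0.111, 0.01, 0.042, 0.0, 0.0, 0.0, 255]
```

View pics/scene7.png

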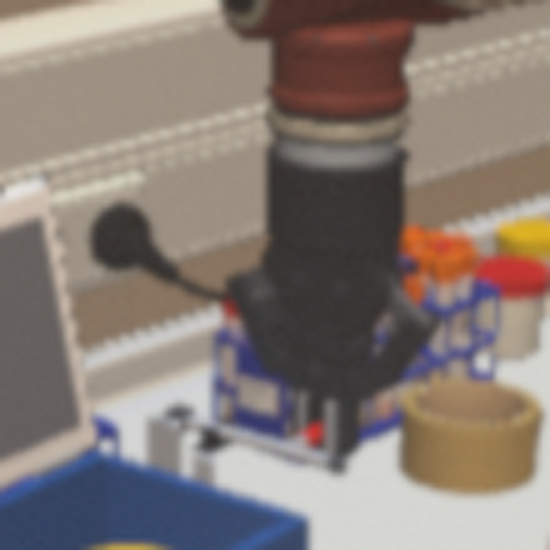

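The jaws hold the red grip (width 0.113 of full opening). I'll swing it up now.

>>> step_arm --pt "-0.001 0 0.012 0 0 0 255" --pt "0.0 0 0.024 0 0 0 255" --pt "0.002 0 0.036 0 0 0 255" --pt "0.006 0.001 0.047 0 0 0 255" --pt "0.01 0.001 0.058 0 0 0 255" --pt "0.015 0.002 0.069 0 0 0 255" --pt "0.021 0.002 0.08 0 0 0 255" --pt "0.028 0.003 0.09 0 0 0 255" --pt "0.035 0.003 0.099 0 0 0 255" --pt "0.043 0.004 0.108 0 0 0 255"

```text
time: 13.35
tool_pos: [0.5506, -0.1546, 0.173]
tool_rot: [-0.002, 0.675, 0.738, -0.002]
contact_force: [-11.0, 2.5, 6.5]
gripper_width: 0.112
```

Run:
```python
from h import *
st();p,R,s=now()
cmd=grip(0)-[0,0,.015]+.5*np.array([.043,.004,.108]); print(p-cmd,p-(grip(.8)-[0,0,.015]))
```

```text
t 13.35 pos [ 0.5506 -0.1546  0.173 ] F [-11.    2.5   6.5] w 0.112 q [-0.4  -0.03  1.79 -0.    1.38 -0.49] tilt -0.3 d [-0.006  0.001 -1.   ]
[-0.00180523 -0.00048616  0.00101588] [-0.00296016 -0.00053063  0.00121417]
```

>>> step_arm --pt "0.005 0.001 0.009 0 0 0 255" --pt "0.015 0.002 0.017 0 0 0 255" --pt "0.025 0.003 0.024 0 0 0 255" --pt "0.036 0.004 0.03 0 0 0 255" --pt "0.047 0.005 0.035 0 0 0 255" --pt "0.059 0.006 0.039 0 0 0 255" --pt "0.071 0.007 0.041 0 0 0 255" --pt "0.083 0.008 0.043 0 0 0 255" --pt "0.095 0.009 0.044 0 0 0 255" --pt "0.107 0.01 0.044 0 0 0 255"

```text
time: 14.35
tool_pos: [0.6082, -0.1498, 0.1999]
tool_rot: [0.003, 0.675, 0.738, 0.002]
contact_force: [-4.4, 2.8, 10.0]
gripper_width: 0.111
```

Run:
```python
from h import *
st();p,R,s=now()
for t in (1.5,1.57,1.65): print(t,p-(grip(t)-[0,0,.015]))
for c,(x0,y0) in dict(scene=(300,120),top=(320,130)).items():
    f=eyes.grab_frame(c)
    for n in ["prop_pivot","prop_end","prop_grip","notch"]: 
        r=eyes.pinpoint(n,c); print(c,n,[(np.round(d["uv"],1).tolist(),round(d["p"],2)) for d in r[:2]])
    print(proj(cam(f),[w(Q,(29,-116,134)),w(Q,(29,-116,241.5)),w(Q,(37.5,-116,241))]).round(1).tolist())
    cv2.imwrite(f"pics/{c}8.png",cv2.resize(f["pixels"][y0:y0+120,x0:x0+120,::-1],None,fx=5,fy=5,interpolation=cv2.INTER_CUBIC))
```

```text
t 14.35 pos [ 0.6082 -0.1498  0.1999] F [-4.4  2.8 10. ] w 0.111 q [-0.36  0.07  1.65  0.    1.42 -0.45] tilt 0.4 d [ 0.007 -0.001 -1.   ]
1.5 [7.86571260e-03 2.33214465e-05 7.06018683e-03]
1.57 [ 0.00264138 -0.00044814  0.00687233]
1.65 [-0.00332816 -0.00098686  0.00710743]
scene prop_pivot [([334.6, 223.8], 0.55)]
scene prop_end [([334.0, 188.3], 0.73), ([342.9, 195.1], 0.65)]
scene prop_grip [([344.7, 195.3], 0.55)]
scene notch [([300.7, 178.2], 0.69), ([316.0, 282.2], 0.31)]
[[335.3, 222.9], [335.6, 185.8], [333.1, 185.4]]
top prop_pivot [([366.4, 194.2], 0.75)]
top prop_end [([371.5, 183.8], 0.54)]
top prop_grip [([387.5, 184.0], 0.55)]
top notch [([363.9, 142.7], 0.75), ([363.0, 145.3], 0.54)]
[[366.2, 196.2], [370.7, 186.9], [370.4, 183.5]]
```

View pics/scene8.png

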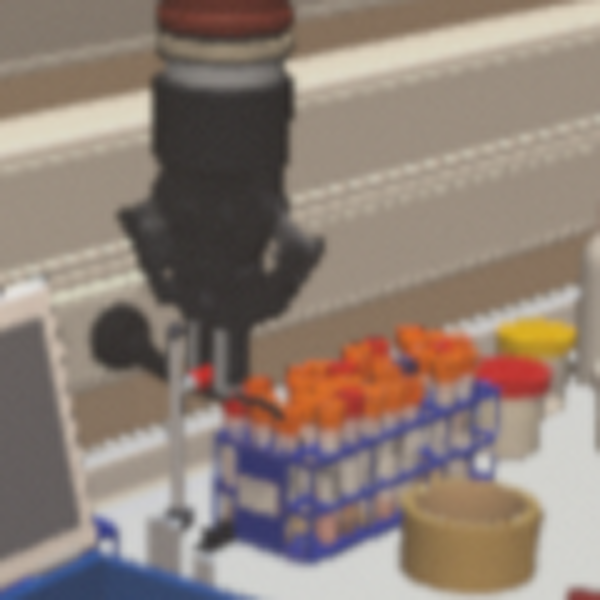

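View pics/top8.png

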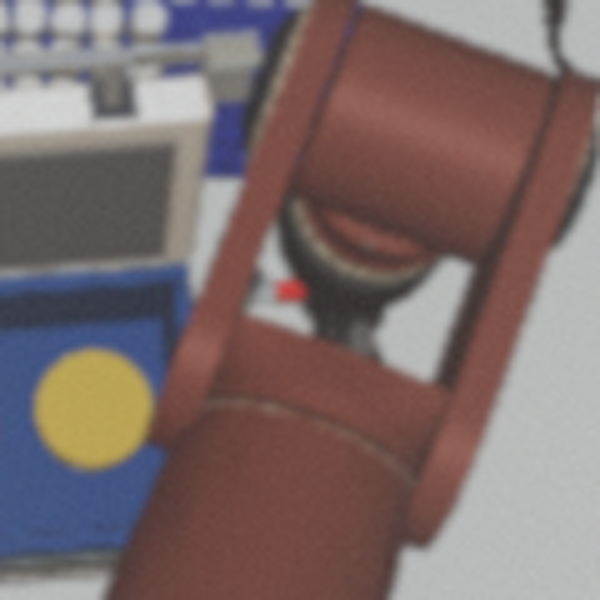

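Rod is upright: in the scene crop the ball is at (176,327) and the pivot at (180,517), which gives about 1.60 rad. I'll nudge it slightly further towards the hinge, release it and retreat upwards.

>>> step_arm --pt "0.005 0 0 0 0 0 255" --pt "0.008 0.001 0 0 0 0 255" --pt "0.008 0.001 0 0 0 0 255" --pt "0.008 0.001 0 0 0 0 215" --pt "0.008 0.001 0 0 0 0 180" --pt "0.008 0.001 0 0 0 0 160" --pt "0.008 0.001 0 0 0 0 160" --pt "0.008 0.001 0.03 0 0 0 160" --pt "0.008 0.001 0.1 0 0 0 160" --pt "0.0 0.001 0.18 0 0 0 160"

```text
time: 15.85
tool_pos: [0.6053, -0.1487, 0.2841]
tool_rot: [-0.002, 0.675, 0.738, -0.0]
contact_force: [0.5, 0.0, 1.1]
gripper_width: 0.374
```

Run:
```python
from h import *
st()
for c,(x0,y0) in dict(scene=(270,120),top=(320,130)).items():
    f=eyes.grab_frame(c)
    for n in ["prop_pivot","prop_end","prop_grip","notch","handle"]: 
        r=eyes.pinpoint(n,c); print(c,n,[(np.round(d["uv"],1).tolist(),round(d["p"],2)) for d in r[:2]])
    print([ (t,proj(cam(f),[w(Q,(29-107.5*np.cos(t),-116,134+107.5*np.sin(t)))]).round(1).tolist()) for t in (1.5,1.6,1.7)])
    print("handle",proj(cam(f),[handle(1.8),handle2(1.8)]).round(1).tolist())
    cv2.imwrite(f"pics/{c}9.png",cv2.resize(f["pixels"][y0:y0+120,x0:x0+120,::-1],None,fx=5,fy=5,interpolation=cv2.INTER_CUBIC))
```

```text
t 15.85 pos [ 0.6053 -0.1487  0.2841] F [0.5 0.  1.1] w 0.374 q [-0.36  0.02  1.55  0.    1.57 -0.45] tilt -0.1 d [-0.002  0.002 -1.   ]
scene prop_pivot [([334.6, 222.6], 0.77)]
scene prop_end [([332.3, 187.1], 0.46)]
scene prop_grip [([343.8, 192.0], 0.66), ([180.4, 376.6], 0.58)]
scene notch [([300.4, 179.1], 0.96)]
scene handle [([280.2, 166.3], 0.56)]
[(1.5, [[337.8, 186.5]]), (1.6, [[334.7, 185.6]]), (1.7, [[331.6, 185.2]])]
handle [[277.5, 168.3], [277.1, 166.6]]
top prop_pivot [([364.3, 194.0], 0.83)]
top prop_end [([369.6, 181.0], 0.43)]
top prop_grip [([363.5, 143.2], 0.65), ([306.3, 216.9], 0.64)]
top notch [([364.5, 141.6], 0.92)]
top handle [([317.2, 143.9], 0.77)]
[(1.5, [[371.0, 190.0]]), (1.6, [[370.6, 185.6]]), (1.7, [[370.1, 181.4]])]
handle [[319.4, 142.5], [319.4, 141.5]]
```

View pics/scene9.png

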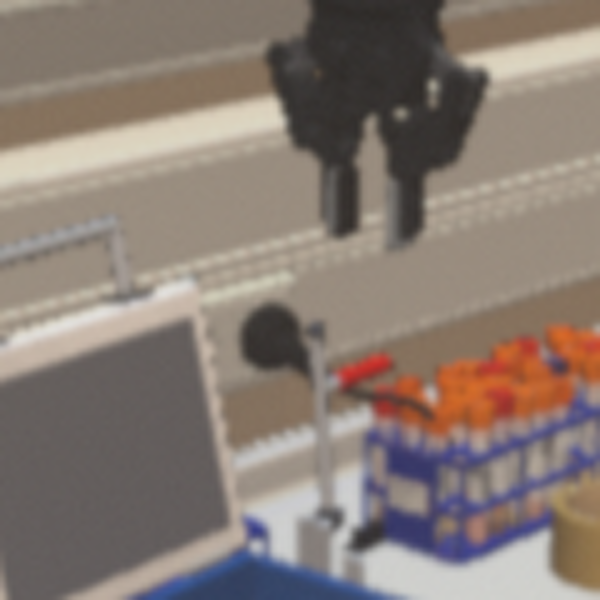

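View pics/top9.png

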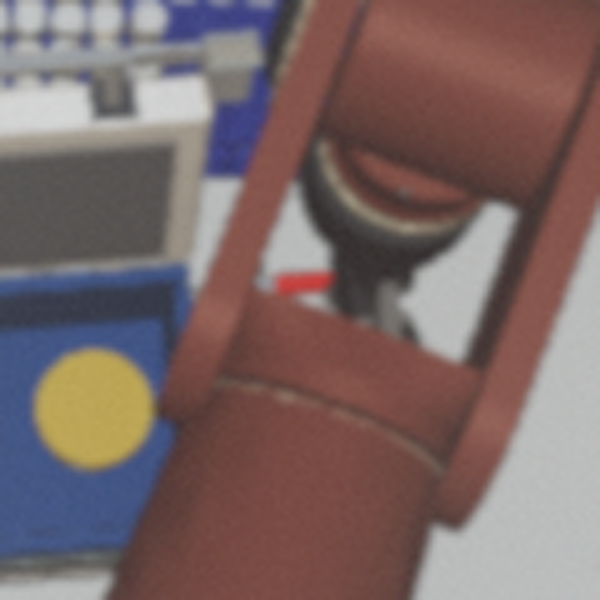

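Run:
```python
from h import *
B=np.radians(20); h=handle2(1.8,.003)+[0,-.001,0]; print(h, h+.015*Rt(B)[:,2])
rows([(h,B,-.06,160),(h,B,.015,160)])
```

```text
[0.69346043 0.01117324 0.29817386] [0.69856996 0.01163435 0.28407847]
[0.135, 0.316, 0.143, 0.02, -0.233, 0.0, 160]
[0.186, 0.321, 0.002, 0.02, -0.233, 0.0, 160]
```

>>> step_arm --pt "0 0.03 0.08 0 -0.04 0 160" --pt "0.02 0.09 0.14 0.01 -0.1 0 160" --pt "0.06 0.17 0.17 0.015 -0.16 0 160" --pt "0.1 0.25 0.17 0.02 -0.2 0 160" --pt "0.12 0.316 0.17 0.02 -0.233 0 160" --pt "0.135 0.316 0.143 0.02 -0.233 0 160" --pt "0.135 0.316 0.143 0.02 -0.233 0 160" --pt "0.135 0.316 0.143 0.02 -0.233 0 160"

```text
time: 17.25
tool_pos: [0.6731, 0.0082, 0.3541]
tool_rot: [0.117, 0.665, 0.727, 0.128]
contact_force: [0.1, 0.2, 0.3]
gripper_width: 0.374
```

Run:
```python
from h import *
C={};U={}
for c,(x0,y0) in dict(scene=(220,110),top=(260,90)).items():
    f=eyes.grab_frame(c);C[c]=cam(f)
    r=eyes.pinpoint("handle",c); print(c,[(np.round(d["uv"],1).tolist(),round(d["p"],2)) for d in r[:2]], proj(cam(f),[handle2(1.8,.003)]).round(1))
    cv2.imwrite(f"pics/{c}10.png",cv2.resize(f["pixels"][y0:y0+120,x0:x0+120,::-1],None,fx=5,fy=5,interpolation=cv2.INTER_CUBIC))
st()
B=np.radians(20); h=handle2(1.8,.003)+[0,-.001,0]
rows([(h,B,-.06,160),(h,B,.015,160)])
```

```text
scene [([278.0, 169.7], 0.85), ([333.3, 187.7], 0.56)] [[277.2 167.2]]
top [([202.5, 207.9], 0.49), ([307.5, 214.3], 0.26)] [[319.4 141.8]]
t 17.45 pos [0.6735 0.0079 0.3561] F [ 0.   0.  -0.2] w 0.37 q [-0.13 -0.1   1.59  0.08  1.31 -0.22] tilt 20.2 d [ 0.343  0.03  -0.939]
[-0.001, 0.003, -0.003, 0.0, 0.002, 0.001, 160]
[0.05, 0.007, -0.144, 0.0, 0.002, 0.001, 160]
```

View pics/scene10.png

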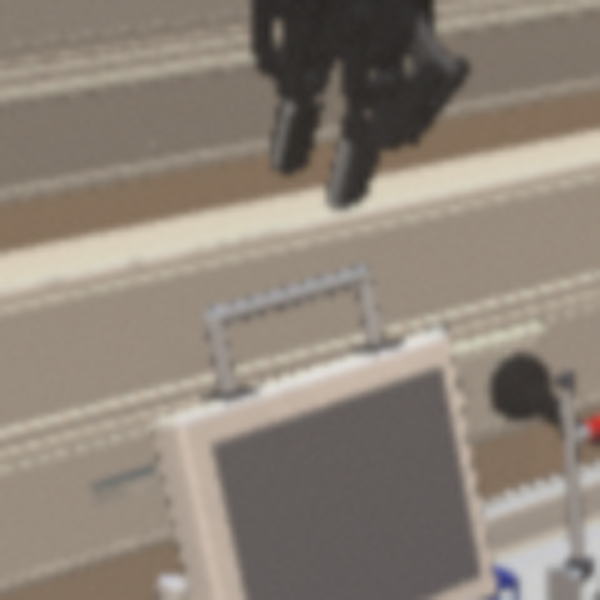

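View pics/top10.png

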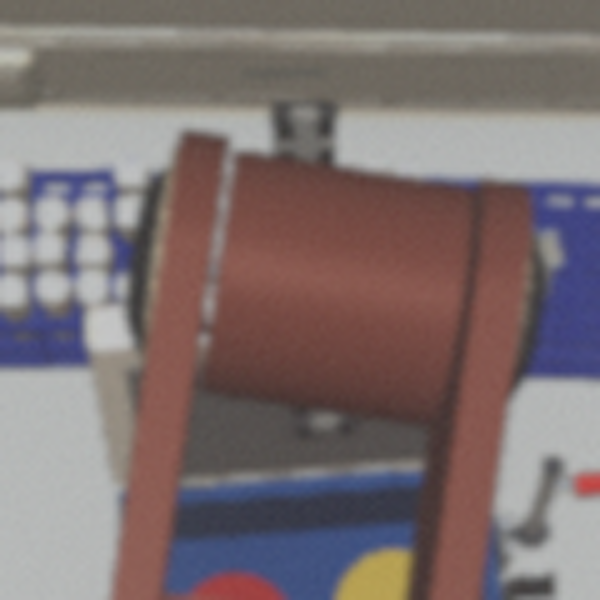

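The handle bar's middle is at scene crop (287,293), which matches the model to about 1 px. I'll go down and close.

>>> step_arm --pt "0.01 0.004 -0.03 0 0 0 155" --pt "0.02 0.005 -0.06 0 0 0 155" --pt "0.03 0.006 -0.09 0 0 0 155" --pt "0.04 0.006 -0.118 0 0 0 155" --pt "0.05 0.007 -0.146 0 0 0 155" --pt "0.05 0.007 -0.146 0 0 0 155"

```text
time: 18.05
tool_pos: [0.6975, 0.0128, 0.278]
tool_rot: [0.116, 0.665, 0.727, 0.127]
contact_force: [-0.3, -0.6, 0.1]
gripper_width: 0.388
```

Run:
```python
from h import *
st()
f=eyes.grab_frame("scene");x0,y0=220,110
cv2.imwrite("pics/scene11.png",cv2.resize(f["pixels"][y0:y0+120,x0:x0+120,::-1],None,fx=5,fy=5,interpolation=cv2.INTER_CUBIC))
```

```text
t 18.05 pos [0.6975 0.0128 0.278 ] F [-0.3 -0.6  0.1] w 0.388 q [-0.12 -0.01  1.63  0.08  1.19 -0.22] tilt 19.8 d [ 0.337  0.031 -0.941]
```

View pics/scene11.png

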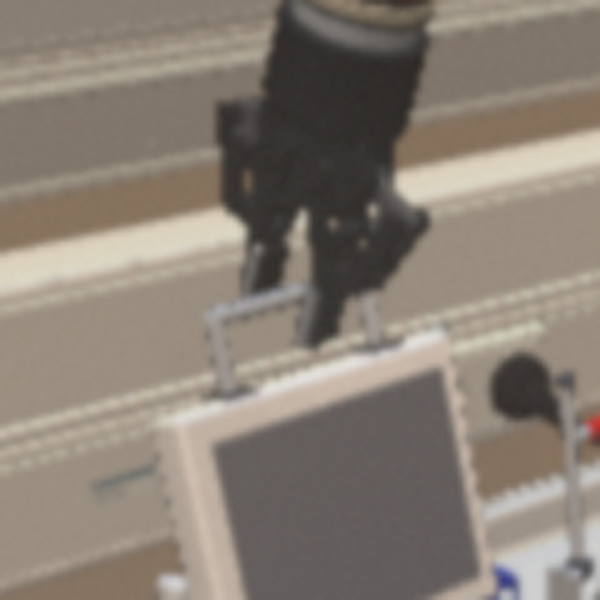

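>>> step_arm --pt "0 0 0 0 0 0 200" --pt "0 0 0 0 0 0 230" --pt "0 0 0 0 0 0 255" --pt "0 0 0 0 0 0 255" --pt "0 0 0 0 0 0 255"

```text
time: 18.6
tool_pos: [0.6967, 0.0124, 0.2828]
tool_rot: [0.117, 0.664, 0.727, 0.127]
contact_force: [-7.7, -0.2, -0.1]
gripper_width: 0.092
```

Run:
```python
from h import *
st();p,R,s=now()
B=np.radians(20)
for t in (1.75,1.8): print(t,p-(handle2(t)+[0,-.001,0]+.015*Rt(B)[:,2]))
cmd=np.array([.6985,.0114,.2831])
ts=np.linspace(1.74,1.14,10)
rows([(handle2(t)+[0,-.001,0],B,.015,255) for t in ts],ref=(cmd,R))
```

```text
t 18.6 pos [0.6967 0.0124 0.2828] F [-7.7 -0.2 -0.1] w 0.092 q [-0.12 -0.02  1.63  0.07  1.19 -0.22] tilt 19.9 d [ 0.339  0.03  -0.94 ]
1.75 [ 0.00723884  0.00159517 -0.00528807]
1.8 [-0.00222092  0.00074148 -0.00270842]
[-0.022, -0.002, 0.011, 0.001, -0.001, -0.0, 255]
[-0.048, -0.004, 0.016, 0.001, -0.001, -0.0, 255]
[-0.073, -0.006, 0.019, 0.001, -0.001, -0.0, 255]
[-0.1, -0.009, 0.021, 0.001, -0.001, -0.0, 255]
[-0.126, -0.011, 0.021, 0.001, -0.001, -0.0, 255]
[-0.152, -0.013, 0.019, 0.001, -0.001, -0.0, 255]
[-0.178, -0.016, 0.016, 0.001, -0.001, -0.0, 255]
[-0.203, -0.018, 0.01, 0.001, -0.001, -0.0, 255]
[-0.228, -0.02, 0.003, 0.001, -0.001, -0.0, 255]
[-0.253, -0.022, -0.005, 0.001, -0.001, -0.0, 255]
```

>>> step_arm --pt "-0.022 -0.002 0.007 0 0 0 255" --pt "-0.048 -0.004 0.012 0 0 0 255" --pt "-0.073 -0.006 0.015 0 0 0 255" --pt "-0.1 -0.009 0.017 0 0 0 255" --pt "-0.126 -0.011 0.017 0 0 0 255" --pt "-0.152 -0.013 0.015 0 0 0 255" --pt "-0.178 -0.016 0.012 0 0 0 255" --pt "-0.203 -0.018 0.006 0 0 0 255" --pt "-0.228 -0.02 -0.001 0 0 0 255" --pt "-0.253 -0.022 -0.009 0 0 0 255"

```text
time: 19.6
tool_pos: [0.5724, 0.0008, 0.2808]
tool_rot: [0.121, 0.664, 0.726, 0.13]
contact_force: [2.7, -2.2, -2.0]
gripper_width: 0.084
```

Run:
```python
from h import *
p,R,s=now()
B=np.radians(20)
cmd=np.array([.6985,.0114,.2831])+.5*np.array([-.253,-.022,-.009]);print(p-cmd)
ims=[]
for c,(x0,y0) in dict(scene=(260,110),top=(290,130)).items():
    f=eyes.grab_frame(c)
    ims.append(cv2.resize(f["pixels"][y0:y0+120,x0:x0+130,::-1],None,fx=3,fy=3,interpolation=cv2.INTER_CUBIC))
cv2.imwrite("pics/c12.png",np.hstack(ims))
st()
ts=np.arange(1.11,.83,-.03)
rows([(handle2(t)+[0,-.001,-.002],B,.015,255) for t in ts],ref=(cmd,R)); print(ts.round(2))
```

```text
[0.00044945 0.00037467 0.00221706]
t 19.7 pos [0.5712 0.0008 0.2797] F [-1.6 -2.8  1.1] w 0.087 q [-0.17 -0.34  1.91  0.09  1.22 -0.28] tilt 20.3 d [ 0.345  0.028 -0.938]
[-0.011, -0.001, -0.005, 0.002, 0.006, 0.001, 255]
[-0.022, -0.002, -0.009, 0.002, 0.006, 0.001, 255]
[-0.032, -0.003, -0.015, 0.002, 0.006, 0.001, 255]
[-0.043, -0.004, -0.02, 0.002, 0.006, 0.001, 255]
[-0.053, -0.005, -0.026, 0.002, 0.006, 0.001, 255]
[-0.063, -0.006, -0.032, 0.002, 0.006, 0.001, 255]
[-0.073, -0.007, -0.038, 0.002, 0.006, 0.001, 255]
[-0.083, -0.008, -0.045, 0.002, 0.006, 0.001, 255]
[-0.093, -0.009, -0.052, 0.002, 0.006, 0.001, 255]
[-0.102, -0.01, -0.059, 0.002, 0.006, 0.001, 255]
[1.11 1.08 1.05 1.02 0.99 0.96 0.93 0.9  0.87 0.84]
```

View pics/c12.png

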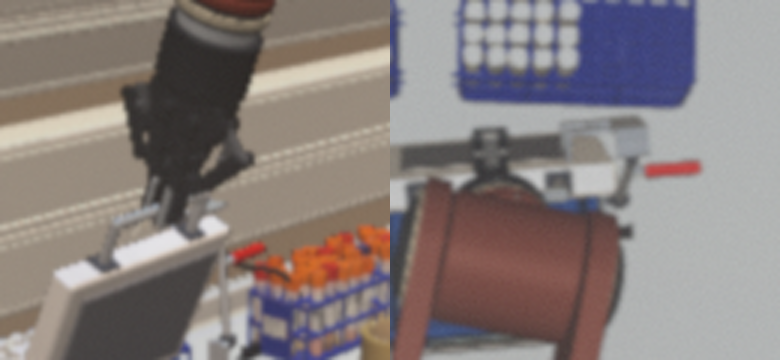

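>>> step_arm --pt "-0.011 -0.001 -0.005 0 0 0 255" --pt "-0.022 -0.002 -0.009 0 0 0 255" --pt "-0.032 -0.003 -0.015 0 0 0 255" --pt "-0.038 -0.004 -0.018 0 0 0 255" --pt "-0.043 -0.004 -0.02 0 0 0 255" --pt "-0.048 -0.005 -0.023 0 0 0 255" --pt "-0.053 -0.005 -0.026 0 0 0 255" --pt "-0.058 -0.006 -0.029 0 0 0 255"

```text
time: 20.5
tool_pos: [0.5434, -0.0019, 0.2654]
tool_rot: [0.12, 0.664, 0.727, 0.129]
contact_force: [-3.3, -4.4, 6.6]
gripper_width: 0.092
```

Run:
```python
from h import *
st()
ims=[]
for c,(x0,y0) in dict(scene=(260,110),top=(290,130)).items():
    f=eyes.grab_frame(c)
    ims.append(cv2.resize(f["pixels"][y0:y0+120,x0:x0+130,::-1],None,fx=3,fy=3,interpolation=cv2.INTER_CUBIC))
cv2.imwrite("pics/c13.png",np.hstack(ims))
st()
```

```text
t 20.5 pos [ 0.5434 -0.0019  0.2654] F [-3.3 -4.4  6.6] w 0.092 q [-0.19 -0.4   1.99  0.1   1.22 -0.3 ] tilt 20.3 d [ 0.345  0.029 -0.938]
t 20.6 pos [ 0.5431 -0.0019  0.2652] F [-3.1 -3.9  6.9] w 0.085 q [-0.19 -0.41  1.99  0.1   1.22 -0.3 ] tilt 20.2 d [ 0.345  0.029 -0.938]
```

View pics/c13.png

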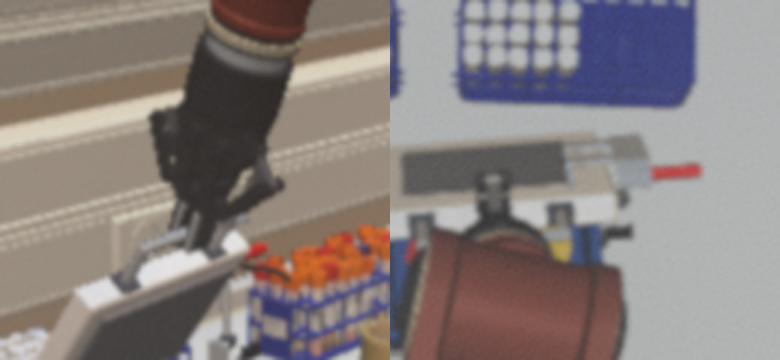

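>>> step_arm --pt "-0.003 0 -0.002 0 0 0 255" --pt "-0.006 0 -0.004 0 0 0 255" --pt "-0.009 -0.001 -0.006 0 0 0 255" --pt "-0.012 -0.001 -0.008 0 0 0 255" --pt "-0.015 -0.001 -0.01 0 0 0 255"

```text
time: 21.1
tool_pos: [0.5363, -0.0026, 0.2609]
tool_rot: [0.12, 0.664, 0.726, 0.13]
contact_force: [-2.1, -5.1, 6.7]
gripper_width: 0.087
```

Run:
```python
from h import *
st()
f=eyes.grab_frame("top");g=eyes.grab_frame("scene")
for n in ["prop_end","prop_grip","notch"]:
    print(n,[(np.round(d["uv"],1).tolist(),round(d["p"],2)) for d in eyes.pinpoint(n,"top")[:2]])
cv2.imwrite("pics/c14.png",np.hstack([cv2.resize(f["pixels"][150:230,340:420,::-1],None,fx=5,fy=5,interpolation=cv2.INTER_CUBIC),cv2.resize(g["pixels"][160:240,300:380,::-1],None,fx=5,fy=5,interpolation=cv2.INTER_CUBIC)]))
```

```text
t 21.1 pos [ 0.5363 -0.0026  0.2609] F [-2.1 -5.1  6.7] w 0.087 q [-0.19 -0.42  2.01  0.1   1.22 -0.3 ] tilt 20.3 d [ 0.347  0.029 -0.938]
prop_end [([367.6, 184.5], 0.43)]
prop_grip [([384.3, 186.9], 0.65), ([467.0, 255.9], 0.65)]
notch [([372.4, 185.9], 0.65), ([385.6, 189.0], 0.3)]
```

View pics/c14.png

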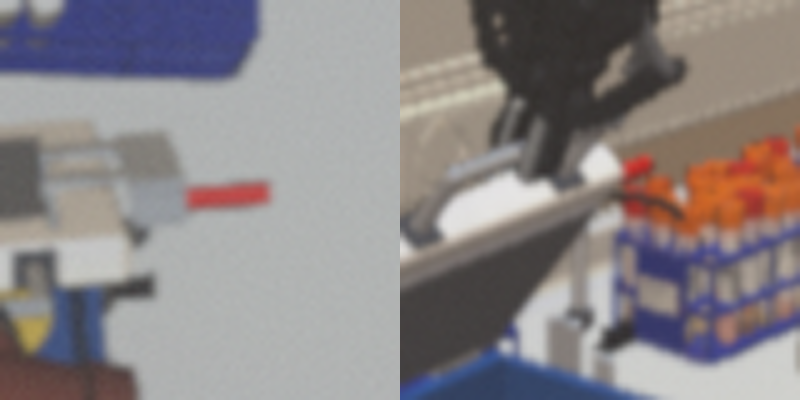

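The red cross-bar moved about 1.7 px towards the front, so the ball is sliding along the roof to the notch. I'll keep lowering slowly.

>>> step_arm --pt "-0.003 0 -0.002 0 0 0 255" --pt "-0.006 0 -0.004 0 0 0 255" --pt "-0.009 -0.001 -0.007 0 0 0 255" --pt "-0.012 -0.001 -0.009 0 0 0 255" --pt "-0.014 -0.001 -0.01 0 0 0 255" --pt "-0.014 -0.001 -0.01 0 0 0 255"

```text
time: 21.95
tool_pos: [0.5295, -0.0032, 0.2562]
tool_rot: [0.121, 0.664, 0.726, 0.13]
contact_force: [-2.6, -5.2, 7.9]
gripper_width: 0.087
```

Run:
```python
from h import *
st()
f=eyes.grab_frame("top");g=eyes.grab_frame("scene")
print([(t,proj(cam(f),grip(t)).round(1).tolist()) for t in (1.45,1.48,1.55,1.65)])
im=f["pixels"].astype(int)[150:230,370:420]; m=(im[...,0]>150)&(im[...,1]<110)
ys,xs=np.nonzero(m); print("red",xs.mean()+370,ys.mean()+150,len(xs))
cv2.imwrite("pics/c15.png",np.hstack([cv2.resize(f["pixels"][150:230,340:420,::-1],None,fx=5,fy=5,interpolation=cv2.INTER_CUBIC),cv2.resize(g["pixels"][160:240,300:380,::-1],None,fx=5,fy=5,interpolation=cv2.INTER_CUBIC)]))
```

```text
t 21.95 pos [ 0.5295 -0.0032  0.2562] F [-2.6 -5.2  7.9] w 0.087 q [-0.2  -0.44  2.03  0.1   1.21 -0.31] tilt 20.4 d [ 0.347  0.028 -0.937]
[(1.45, [[384.5, 192.4]]), (1.48, [[384.4, 191.5]]), (1.55, [[384.2, 189.4]]), (1.65, [[383.9, 186.5]])]
red 385.2909090909091 190.74545454545455 55
```

View pics/c15.png

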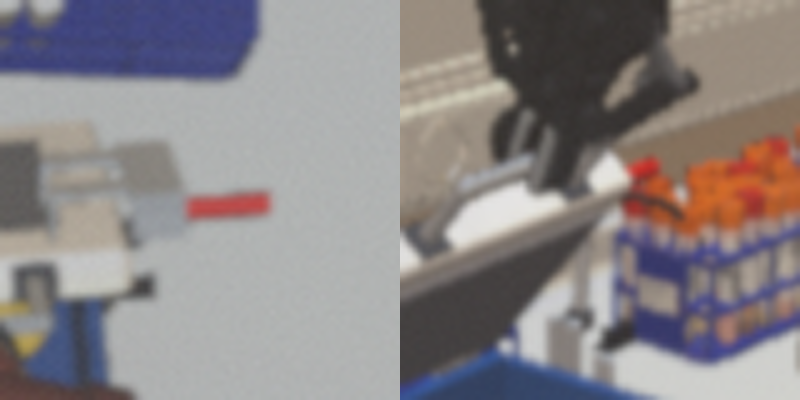

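>>> step_arm --pt "-0.003 0 -0.002 0 0 0 255" --pt "-0.005 0 -0.004 0 0 0 255" --pt "-0.007 -0.001 -0.006 0 0 0 255" --pt "-0.009 -0.001 -0.007 0 0 0 255" --pt "-0.009 -0.001 -0.007 0 0 0 255"

```text
time: 22.55
tool_pos: [0.5247, -0.0035, 0.252]
tool_rot: [0.12, 0.664, 0.727, 0.129]
contact_force: [-1.9, -3.7, 7.0]
gripper_width: 0.088
```

```bash
cat >> h.py <<'E'
def red():
    f=eyes.grab_frame("top")
    im=f["pixels"].astype(int)[150:230,370:420]; m=(im[...,0]>150)&(im[...,1]<110)
    ys,xs=np.nonzero(m); print("red",(xs.mean()+370).round(2),(ys.mean()+150).round(2),len(xs)); return f
E
python3 - <<'E'
from h import *
st();red();st()
B=np.radians(20);p,R,s=now()
for t in (.95,.9,.87,.85): print(t,p-(handle2(t)+[0,-.001,-.002]+.015*Rt(B)[:,2]))
E
```

```text
t 22.55 pos [ 0.5247 -0.0035  0.252 ] F [-1.9 -3.7  7. ] w 0.088 q [-0.2  -0.45  2.04  0.1   1.21 -0.31] tilt 20.3 d [ 0.346  0.029 -0.938]
red 385.04 192.11 57
t 22.6 pos [ 0.5247 -0.0035  0.252 ] F [-1.  -4.5  5.8] w 0.095 q [-0.2  -0.45  2.04  0.1   1.21 -0.31] tilt 20.3 d [ 0.346  0.029 -0.938]
0.95 [-0.01398402 -0.00066279 -0.00968638]
0.9 [-5.81054400e-03  7.48108999e-05 -4.25309388e-03]
0.87 [-0.0010399   0.00050533 -0.00079859]
0.85 [0.00208227 0.00078709 0.00158357]
```

>>> step_arm --pt "-0.002 0 -0.002 0 0 0 255" --pt "-0.004 0 -0.004 0 0 0 255" --pt "-0.004 0 -0.004 0 0 0 255"

```text
time: 22.9
tool_pos: [0.5235, -0.0036, 0.2512]
tool_rot: [0.121, 0.664, 0.726, 0.13]
contact_force: [0.5, -3.5, 7.2]
gripper_width: 0.089
```

Run:
```python
from h import *
st();f=red();g=eyes.grab_frame("scene");st()
cv2.imwrite("pics/c16.png",np.hstack([cv2.resize(f["pixels"][150:230,340:420,::-1],None,fx=5,fy=5,interpolation=cv2.INTER_CUBIC),cv2.resize(g["pixels"][160:240,300:380,::-1],None,fx=5,fy=5,interpolation=cv2.INTER_CUBIC)]))
```

```text
t 22.9 pos [ 0.5235 -0.0036  0.2512] F [ 0.5 -3.5  7.2] w 0.089 q [-0.2  -0.46  2.05  0.1   1.21 -0.31] tilt 20.5 d [ 0.349  0.029 -0.937]
red 384.83 192.44 54
t 23.0 pos [ 0.5235 -0.0036  0.2511] F [ 0.3 -4.8  6.7] w 0.088 q [-0.2  -0.46  2.05  0.1   1.21 -0.31] tilt 20.5 d [ 0.349  0.029 -0.937]
```

View pics/c16.png

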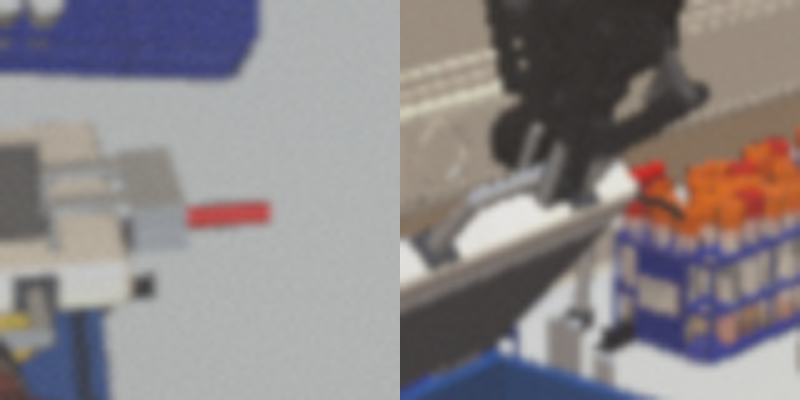

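>>> step_arm --pt "-0.003 0 -0.003 0 0 0 255" --pt "-0.005 0 -0.005 0 0 0 255" --pt "-0.005 0 -0.005 0 0 0 255"

```text
time: 23.3
tool_pos: [0.5222, -0.0036, 0.2501]
tool_rot: [0.123, 0.664, 0.726, 0.131]
contact_force: [3.0, -3.8, 8.9]
gripper_width: 0.089
```

Run:
```python
from h import *
st();f=red();st()
```

```text
t 23.3 pos [ 0.5222 -0.0036  0.2501] F [ 3.  -3.8  8.9] w 0.089 q [-0.2  -0.46  2.05  0.11  1.2  -0.31] tilt 20.7 d [ 0.353  0.028 -0.935]
red 385.4 192.72 57
t 23.35 pos [ 0.5222 -0.0036  0.2501] F [ 2.8 -3.4  8.5] w 0.093 q [-0.2  -0.46  2.05  0.11  1.2  -0.31] tilt 20.7 d [ 0.352  0.028 -0.935]
```

Resistance builds while the cross-bar barely moves, so the ball looks seated in the notch. I'll open gently in place first.

>>> step_arm --pt "0 0 0 0 0 0 235" --pt "0 0 0 0 0 0 215" --pt "0 0 0 0 0 0 195" --pt "0 0 0 0 0 0 180" --pt "0 0 0 0 0 0 165" --pt "0 0 0 0 0 0 165"

```text
time: 23.95
tool_pos: [0.5185, -0.0025, 0.244]
tool_rot: [0.117, 0.664, 0.727, 0.128]
contact_force: [-0.0, 0.5, -0.2]
gripper_width: 0.351
```

Run:
```python
from h import *
st();f=red();g=eyes.grab_frame("scene");st()
cv2.imwrite("pics/c17.png",np.hstack([cv2.resize(f["pixels"][150:250,300:420,::-1],None,fx=4,fy=4,interpolation=cv2.INTER_CUBIC),cv2.resize(g["pixels"][150:250,290:370,::-1],None,fx=4,fy=4,interpolation=cv2.INTER_CUBIC)]))
```

```text
t 23.95 pos [ 0.5185 -0.0025  0.244 ] F [-0.   0.5 -0.2] w 0.351 q [-0.2  -0.46  2.06  0.11  1.21 -0.31] tilt 20.0 d [ 0.34   0.031 -0.94 ]
red 385.14 192.0 56
t 24.05 pos [ 0.5188 -0.0027  0.2445] F [ 0.2 -0.1  0.2] w 0.35 q [-0.2  -0.46  2.06  0.11  1.21 -0.31] tilt 20.0 d [ 0.341  0.031 -0.94 ]
```

View pics/c17.png

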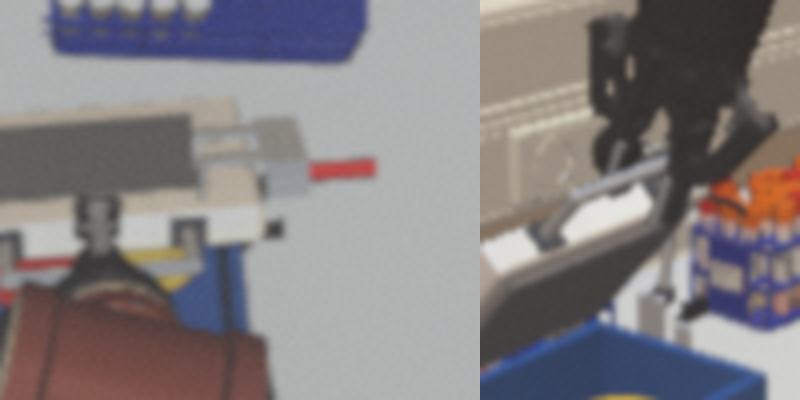

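The lid stays put with zero force on the tool. I'll retreat along the tool axis.

>>> step_arm --pt "-0.004 0 0.011 0 0 0 160" --pt "-0.011 -0.001 0.03 0 0 0 155" --pt "-0.02 -0.002 0.056 0 0 0 155" --pt "-0.034 -0.003 0.094 0 0 0 155" --pt "-0.06 -0.003 0.15 0 0 0 155" --pt "-0.12 -0.003 0.2 0 0 0 155" --pt "-0.18 -0.1 0.2 0 0 0 155" --pt "-0.2 -0.2 0.2 0 0 0 155" --pt "-0.2 -0.3 0.2 0 0 0 155" --pt "-0.2 -0.4 0.2 0 0 0 155"

```text
time: 25.05
tool_pos: [0.4186, -0.1973, 0.3484]
tool_rot: [0.121, 0.664, 0.727, 0.129]
contact_force: [0.7, -0.2, 0.1]
gripper_width: 0.395
```

Run:
```python
from h import *
st();f=red();g=eyes.grab_frame("scene")
for c in("top","scene"):
    for n in ["prop_end","prop_grip","notch","handle","keeper"]:
        print(c,n,[(np.round(d["uv"],1).tolist(),round(d["p"],2)) for d in eyes.pinpoint(n,c)[:1]])
    k=cam(f if c=="top" else g); print(c,[(t,proj(k,[handle(t)]).round(1).tolist()) for t in (.8,.87,.95)],"notch",proj(k,[w(Q,(75-135*np.cos(.87)+40*np.sin(.87),-116,112+135*np.sin(.87)+40*np.cos(.87)))]).round(1).tolist())
cv2.imwrite("pics/c18.png",np.hstack([cv2.resize(f["pixels"][150:270,280:420,::-1],None,fx=3,fy=3,interpolation=cv2.INTER_CUBIC),cv2.resize(g["pixels"][150:270,260:380,::-1],None,fx=3,fy=3,interpolation=cv2.INTER_CUBIC)]))
cv2.imwrite("pics/top18.png",f["pixels"][:,:,::-1]);cv2.imwrite("pics/sc18.png",g["pixels"][:,:,::-1])
```

```text
t 25.05 pos [ 0.4186 -0.1973  0.3484] F [ 0.7 -0.2  0.1] w 0.395 q [-0.76 -0.61  1.99  0.26  1.52 -0.83] tilt 20.3 d [ 0.347  0.027 -0.938]
red 385.06 191.96 54
top prop_end [([370.0, 191.2], 0.6)]
top prop_grip [([385.8, 189.0], 0.57)]
top notch [([369.8, 194.3], 0.7)]
top handle [([324.1, 218.0], 0.76)]
top keeper [([367.7, 182.9], 0.64)]
top [(0.8, [[325.3, 221.9]]), (0.87, [[325.0, 216.9]]), (0.95, [[324.6, 210.9]])] notch [[371.1, 191.2]]
scene prop_end [([338.3, 187.1], 0.66)]
scene prop_grip [([343.2, 194.2], 0.62)]
scene notch [([337.8, 186.3], 0.91)]
scene handle [([329.3, 193.4], 0.68)]
scene keeper []
scene [(0.8, [[331.2, 196.5]]), (0.87, [[327.8, 192.3]]), (0.95, [[323.8, 187.9]])] notch [[338.6, 186.8]]
```

View pics/c18.png

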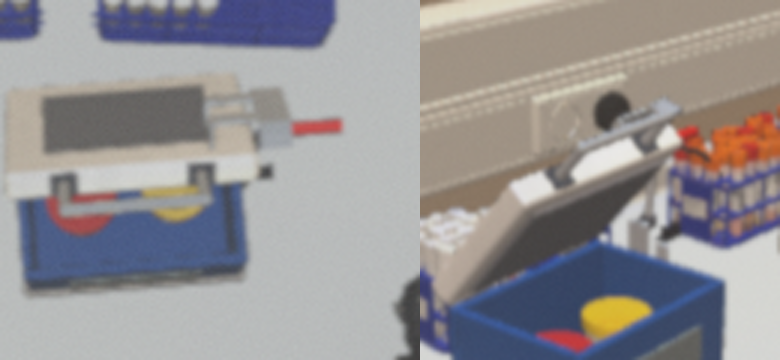

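View pics/top18.png

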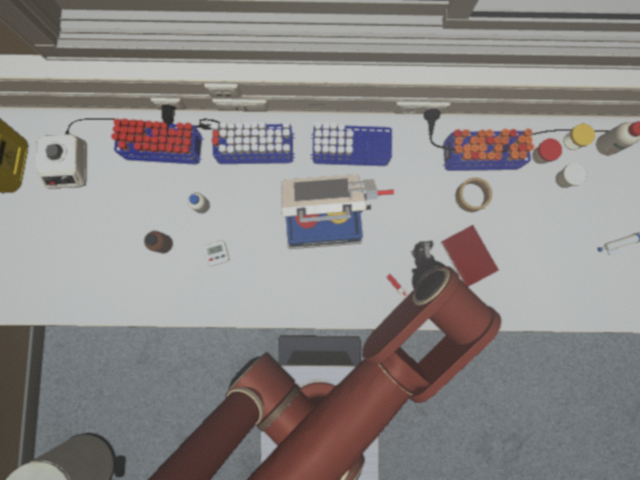

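The lid rests at about 0.86 rad: the handle is at top (324,218) and the model for 0.87 gives (325,217). In the scene view the ball and the notch coincide at about (338,187). The bystanders are where they were and the arm is clear, so I'll hand in.

Run:
```python
from h import *
red();st();print(manip.job_done());red()
```

```text
red 385.0 192.0 53
t 25.7 pos [ 0.4196 -0.1947  0.3458] F [ 0.2 -0.6  0.1] w 0.392 q [-0.76 -0.6   1.99  0.26  1.52 -0.83] tilt 20.1 d [ 0.343  0.031 -0.939]
the job is handed in; nothing more can be done
None
the job is handed in; nothing more can be done
```

The box is open with its lid propped on the rod, and I handed the job in at about 25.7 s. I lifted the lid by its handle until it leaned back by itself and swung the rod up to about 1.66 rad. Then I lowered the lid slowly in the grip until the ball slid along the keeper roof into the notch, and let go.

**Last checks:**
- **Lid angle:** the handle sits within about 1.5 px of where 0.87 rad would put it, in both cameras.
- **Rod:** the red cross-bar stayed at row 192.0 after release, which fits about 1.47 rad. The expected seated reading is 1.48.
- **Ball in the notch:** the network puts ball and notch within 1 px of each other in the scene view, but about 3 px apart in the top view. The keeper hides the ball from above.
- **Release:** the force on the tool was zero once the fingers opened, and the lid held still.
- **Bystanders:** the bottles, timer, notebook and tape looked unmoved in the last top picture, and both cups were still in the box. The arm partly covered the marker there. I judged this by eye and did not measure it.

**Disagreement:** the model of the lid was off by about 4 mm at the handle. That caused a side force of about 21 N early in the first lift, which I corrected straight away.

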